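# Clear the tray dock, run the carriage home and bolt it

### The arm

A 6-joint arm with a two-finger parallel gripper is mounted at the origin on the work surface. World frame = base frame: x ahead of the robot, y to its left, z up, the work surface at z = 0. Lengths are in m, angles in degrees, forces in N, time in s.
With the tool pointing down it reaches from about 0.4 to 0.825 m from the base axis. Payload 7 kg.
Tool frame: the origin (TCP) lies on the centre line of the jaws, within the pads' length; the fingertips stand 11 mm ahead of it and the grasp point (between the pads) lies 8 mm behind it; z points along the fingers, y is the line along which they close (so a half turn about z gives the same grasp; the last joint's range is limited). The gripper opens to 88 mm and grips with 3 to 60 N. Pads are 19 mm wide; open, the fingers measure 130 mm over their backs; the gripper's body (78 mm by 193 mm) begins 47 mm behind the grasp point.
Start: joints at [-51.675, 20.546, 0.682, 0, -70.136, -16.507], TCP at [0.251, -0.627, 0.238] pointing down, gripper open.
Joint ranges: [-176.03, 176.03], [-82.01, 121.73], [-58.28, 71.71], [-173.87, 95.51], [-174.79, -0.11], [-173.66, 173.66]. Speed limits (degrees/s): [136.94, 136.94, 172.46, 180, 180, 180].

### API

Orientations are given as [roll, pitch, yaw] about the fixed x, y, z axes, in that order (R = Rz(yaw) Ry(pitch) Rx(roll)).
In Python, from plant import r, capture, camera_model, job gives the robot as it stands.
- The arm moves only by the tool drive_tool, never from a script. Its argument "increments" is a list that holds one entry, the list of rows, each a list of 5 numbers: the gripper's target within -1 to 1 (fully open at 1, half-way at 0, shut at -1), then the shift along the tool's x, y, z scaled (see below), then the turn about the tool's z scaled (see below). In form: [[[gripper, tx, ty, tz, roll], ...]]. A call has 1 to 5 rows; each row is the pose to reach, as a shift and turn from the pose commanded when the call began, along the tool's axes at that moment, turning the shorter way round; what a row does not reach only later rows make up. The controller multiplies each number of a shift by 120 mm and each number of a turn by 360 degrees. A row lasts 1/8 s, in which the tool goes at most 62.5 mm and 10.7 degrees, less where a joint would pass 70% of its speed; a pose out of reach is approached as far as the arm can. A call with a number of a shift or a turn outside -1 to 1 is refused whole. A call with a gripper value outside its range is refused whole. The fingers move at their own pace and stop on an object; "squeeze" is the grip in N (left out, the last holds). Time passes only in rows, so rows that repeat a pose let the fingers close. It gives the time, the measured TCP pose, the force, the opening and the grip force at its end, in the units of the state.
- r.get_state(): the state, without advancing time (a new reading comes with each control period).
- capture(name): name is "side" or "top"; returns the picture (480x640x3 uint8, red, green, blue); there is no depth.
- camera_model(name): a dict with "camera_matrix" (3x3 intrinsics, pixels), "k1" (the pictures are not rectified: a ray, as slopes to the right and down, at radius r is drawn at 1 + k1 r^2 times it, then the intrinsics apply), "rvec" (rotation vector, rad) and "tvec" (3), from world to camera coordinates, as OpenCV has them. Camera axes: x right, y down, z forward; pixel columns grow to the right and rows downward; lengths in m; the calibration is good to about 2 mm. A picture is of the moment at which its call begins. camera_model takes no time and is no camera call.
- job.close_job(): hands the job in; it is judged then, once.
The state is a dict: "time_s": time; "joints": joint angles; "qd": joint speeds; "joint_torque": joint torques, N m; "tcp_pos": TCP position; "eef_rot": TCP orientation; "contact_force": force on the tool from outside, world axes, zero at the start; "moment": the same for the moment, N m; "gripper_width": finger opening in m; "gripper_force": force on a finger pad.
Only numpy, scipy, OpenCV 4.12 (cv2) and the standard library are available. Lean on these libraries where they do the work, as an engineer would, in place of code of your own. Each camera call takes 0.05 s, during which the arm holds its last target. There are 200 camera calls.

### The job

A yellow lighter has been left standing in the channel of the tray dock, beyond the loaded tray carriage. Pick it up and set it down in the red reject bin without dropping it from a height, then push the carriage fully home against the far end of the channel. Finally lift the red-knobbed bolt handle out of its notch, slide the bolt across behind the carriage, let the handle down into the other notch and let go; do not shift or knock over anything else on the bench.

Things in the scene. Friction and masses are not known exactly. Their poses are not given: they have to be found in the camera images.
- dock: Grey tray dock fixed to the bench. Frame: x along the carriage channel away from the robot, y left, z up; origin on the bench surface, on the channel's centre line, straight below the bolt's axis. Base plate x -100..155, y -250..125, top (the channel floor) at z 12 mm. Rails at y -56 and 56, x -20..140, tops z 30. The bolt lies along y at x 0, z 58 mm, right of the channel.
- channel_end (a point): Foot of the end stop of the dock's channel: dock x 140, y 0, z 12 mm. The stop is 10 mm thick and its top is at z 45 mm.
- notch_open (a point): Floor of the notch where the handle starts (bolt withdrawn): dock x -31, y -180, z 48 mm. It is cut in a steel fence (x -34..-28) in front of the bolt; notches are 12 mm wide; between the two the fence's top is at z 63.5, outside them at z 78 mm.
- notch_shot (a point): Floor of the other notch, where the handle must end (bolt shot): dock x -31, y -120, z 48 mm.
- shelf_edge (a point): Middle of the near lower edge of a sheet-steel shelf hanging over the bolt: dock x -50..22, y -240..-105, underside z 125, lighters on it up to z 145 mm; two posts at x 18 (y -232, -113). An upright gripper's body strikes it at the knob: tilt the tool 30 to 45 deg, its body leaning to the dock's -x side.
- carriage (a joint): Slide of the tray carriage along the dock's +x, in m: 0 pulled out towards the robot, 0.090 home at its hard stop. Needs about 3 N to move and stays where it is left. It runs freely only if nothing stands between it and the end stop.
- carriage_tab (a point): Middle of the near face of the carriage's blue push tab, an upright plate 10 mm thick, 60 wide, z 18..78 mm; this point is at dock x = -78 mm + carriage value, y 0, z 55 mm. Behind it the carriage (120 mm long, 100 wide) carries a black tray of lighters, tops at z 100 mm. When home the tab's face is at dock x 12 mm, just past the bolt's path.
- bolt (a joint): Slide of the bolt along the dock's +y, in m: 0 withdrawn, 0.060 shot (its 16 mm steel rod then stands behind the blue tab). Friction about 1 N. The rod runs into the tray if the carriage is not home. It can slide only while the handle is lifted clear of the fence.
- handle (a joint): Turn of the bolt's handle about the bolt's axis, in rad: 0 hanging fully down in a notch (10 deg below level), grows as the knob is lifted, at most 1.05. The handle clears the fence between the notches from about 0.5; 0.7 is a good lift. Let go, it falls by its own weight (60 g).
- knob (a point): Centre of the red ball knob, 22 mm diameter, at the end of the handle, an 8 mm bar reaching 70 mm from the bolt's axis towards the dock's -x side. In the dock's frame it is at x = -70*cos(a), y = -180 + 1000*bolt, z = 58 + 70*sin(a) mm with a = handle - 0.175 rad.
- stray: The yellow lighter standing upright in the dock's channel between carriage and end stop, to be removed: 80 mm tall, 24 mm wide along its own y, 12 mm thick along its x, about 22 g; yellow body up to 62 mm, then a narrower steel hood 15 mm wide. Origin at the centre of its foot, z up; it starts with its foot on the channel floor (z 12 mm).
- stray_center (a point): Centre of the yellow lighter, 40 mm above its foot.
- reject_bin: Red open plastic bin, fixed: 160 (its x) x 130 (its y) x 55 mm high, walls and floor 5 mm. Origin under its centre on the bench. Two old lighters lie along its two short walls (at x -66 and +66 mm, about 17 mm high); the middle is free.
- parts_bin: Blue open bin of the same size with metal lighter hoods in it, fixed; not for the lighter. The two bins may change places.
- green_lighter: Green lighter of the same size standing on the left part of the dock's base plate, outside the channel; leave alone. Origin at the centre of its foot.
- amber_bottle: Closed amber bottle, 44 mm diameter, 105 mm tall, standing on the dock's base plate behind the bolt and shelf; leave alone. Origin at the centre of its foot.
- tape: Roll of yellow tape lying flat, 72 mm diameter, 20 mm high; leave alone. Origin at the centre of its underside.
- screwdriver: Screwdriver 150 mm long lying on the bench in front of the dock, some 30 mm high; leave alone.
- wrench: Wrench 150 mm long lying on the bench at the far left; leave alone.
- mug: White mug, 80 mm diameter, 90 mm tall; leave alone. Origin at the centre of its foot.
- carton: Cardboard box 90 x 120 x 60 mm; leave alone. Origin at the centre of its underside.
Things that resemble listed ones, but are neither listed nor needed, are in the scene too. Of the things that look like the reject_bin, take the one that is nearest to the robot's base at the start.

How it is judged:
By the outcome, as a careful person would: the job done as asked, in the order asked, and still so for the second after the job is handed in, with the robot touching nothing.
It also fails if it takes over 72 s, if anything falls off the work surface, if the arm or the gripper's body presses on something with over 40 N, if the wrist force passes 120 N, or if a joint passes its speed limit or range.

## Working session

There is one attempt and no reset: what is moved stays moved. The work goes in short steps, Python scripts to look and compute and a tool call to move; the robot and the scene stay as the last step left them, time stands still between calls to the robot, and variables do not carry over. Pictures are saved under pics/ and viewed, at most 10 in all, crops included, and the job is handed in when it is done.

Besides the shell and the picture viewer there is one more tool, called after "Call:" as name(argument=value, ...), one argument or row to a line, values as JSON. drive_tool: Moves the arm, as the interface text tells. Its arguments: {"type":"object","properties":{"increments":{"type":"array"},"squeeze":{"type":"number"}},"required":["increments"]}

```bash
mkdir -p pics && ls && python3 - <<'E'
from plant import r,capture,camera_model,job
import cv2,numpy as np
for n in("side","top"):
    im=capture(n); np.save(f"pics/{n}0.npy",im); cv2.imwrite(f"pics/{n}0.png",im[:,:,::-1])
    m=camera_model(n); R=cv2.Rodrigues(np.array(m["rvec"]))[0]; print(n,m,"C",-R.T@np.array(m["tvec"]).ravel())
print(r.get_state())
E
```

```text
pics
side {'camera_matrix': array([[453.47736328,   0.        , 317.41655763],
       [  0.        , 453.47736328, 248.47061054],
       [  0.        ,   0.        ,   1.        ]]), 'k1': 0.026816491248643718, 'rvec': array([ 0.69854096, -2.72805496,  0.98979189]), 'tvec': array([0.41722894, 0.3265291 , 0.99968816])} C [0.19189757 0.54506592 0.97270557]
top {'camera_matrix': array([[465.93816455,   0.        , 315.96350951],
       [  0.        , 465.93816455, 228.65594444],
       [  0.        ,   0.        ,   1.        ]]), 'k1': 0.005661669523583108, 'rvec': array([ 2.1225711 , -2.14080516,  0.18927627]), 'tvec': array([-0.0587669 ,  0.54170603,  1.27373538])} C [ 0.31228369 -0.05851045  1.34846439]
{'time_s': 0.1, 'joints': array([-5.16740287e+01,  2.05857159e+01,  6.40338840e-01, -1.99187552e-02,
       -7.01350018e+01, -1.65084708e+01]), 'qd': array([-0.04446516, -0.08762797,  0.21092957,  0.12318626, -0.05727292,
        0.03735498]), 'joint_torque': array([-1.60344749e-03, -5.84160340e+01,  2.93753529e+01,  7.01553494e+00,
        1.01760085e-02, -5.83852352e-05]), 'tcp_pos': array([ 0.25072012, -0.62626515,  0.23673772]), 'eef_rot': array([ 1.79917613e+02, -4.88838400e-03, -1.58189278e+02]), 'contact_force': array([-0.26799946,  0.30720282,  0.59589728]), 'moment': array([ 0.06249777, -0.01602822,  0.001735  ]), 'gripper_force': 0.0, 'gripper_width': 0.08769761406632595}
```

View pics/side0.png

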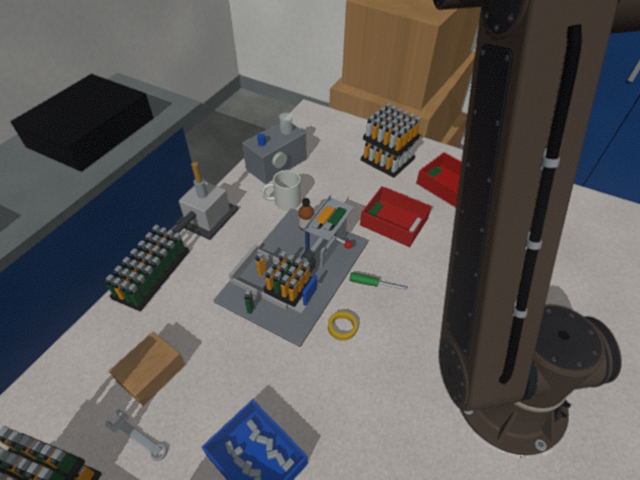

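View pics/top0.png

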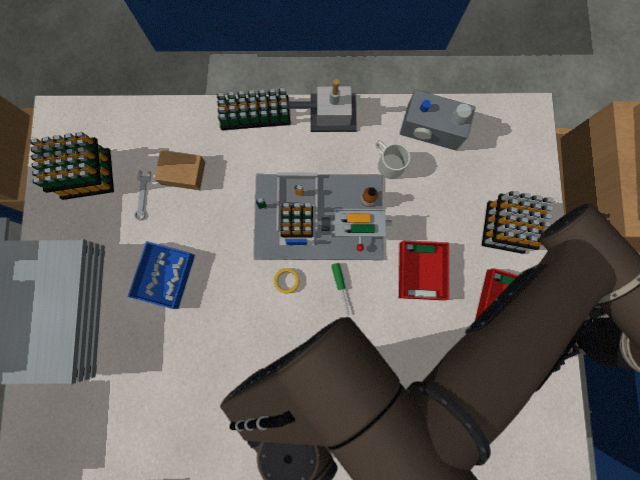

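Side picture: dock at about (290,270), loaded carriage (290,280), stray (261,265), red knob (348,244), red bins (396,215) and (440,180). Top picture: stray (299,189), knob (360,247), blue tab (296,241), red bins (424,270) and (495,300), green lighter (262,203).

Candidates for the stray: the yellow lighters on the tray (297,215), the yellow one on the shelf (358,217), and the one standing in the channel (299,189), which is the one I want. The bin is whichever red one lies nearer the base.

```bash
cat > h.py <<'E'
import cv2,numpy as np
from plant import camera_model
from scipy.spatial.transform import Rotation as Ro
def ray(n,uv):
    m=camera_model(n);K=m["camera_matrix"];R=cv2.Rodrigues(np.array(m["rvec"]))[0]
    p=cv2.undistortPoints(np.array([[uv]],float),K,np.array([m["k1"],0,0,0.]))[0,0]
    return -R.T@np.array(m["tvec"]).ravel(),R.T@np.array([p[0],p[1],1])
def plane(n,uv,z):
    c,d=ray(n,uv);return c+d*(z-c[2])/d[2]
def two(u1,u2):
    c1,d1=ray("side",u1);c2,d2=ray("top",u2)
    s=np.linalg.lstsq(np.c_[d1,-d2],c2-c1,rcond=None)[0]
    a=c1+s[0]*d1;b=c2+s[1]*d2;return (a+b)/2,np.linalg.norm(a-b)
def pix(n,P):
    m=camera_model(n);return cv2.projectPoints(np.array(P,float).reshape(-1,3),np.array(m["rvec"]),np.array(m["tvec"]),m["camera_matrix"],np.array([m["k1"],0,0,0.]))[0].reshape(-1,2)
E
python3 - <<'E'
from h import *
t=np.load("pics/top0.npy");s=np.load("pics/side0.npy")
a=cv2.resize(t[165:270,240:400],(800,525),interpolation=cv2.INTER_CUBIC);cv2.imwrite("pics/ct.png",a[:,:,::-1])
a=cv2.resize(s[190:345,210:375],(639,600),interpolation=cv2.INTER_CUBIC);cv2.imwrite("pics/cs.png",a[:,:,::-1])
for n,im in(("top",t),("side",s)):
    h=cv2.cvtColor(im,cv2.COLOR_RGB2HSV)
    for nm,lo,hi in(("red",(0,170,90),(6,255,255)),("red2",(174,170,90),(180,255,255)),("blue",(105,150,60),(125,255,255)),("yel",(15,150,120),(28,255,255)),("green",(60,120,30),(88,255,255))):
        k,l,st,ce=cv2.connectedComponentsWithStats(cv2.inRange(h,lo,hi))
        print(n,nm,[(st[i,:4].tolist(),st[i,4],ce[i].round(1).tolist()) for i in range(1,k) if 12<st[i,4]<6000 and 200<ce[i][0]<520 and ce[i][1]>130])
E
```

```text
top red [([399, 241, 50, 59], np.int32(2157), [424.0, 270.9]), ([357, 245, 6, 6], np.int32(33), [359.6, 247.4]), ([477, 269, 40, 46], np.int32(570), [491.1, 289.2])]
top red2 []
top blue [([286, 239, 21, 6], np.int32(119), [295.9, 241.5])]
top yel [([491, 200, 6, 6], np.int32(14), [493.2, 202.8]), ([501, 201, 7, 6], np.int32(21), [504.2, 203.6]), ([347, 214, 23, 9], np.int32(181), [358.3, 217.6]), ([489, 215, 6, 6], np.int32(17), [491.3, 217.5]), ([499, 217, 7, 5], np.int32(20), [502.4, 219.2]), ([487, 230, 6, 5], np.int32(15), [489.5, 232.3]), ([497, 233, 10, 5], np.int32(24), [500.8, 235.3]), ([275, 269, 24, 24], np.int32(190), [286.1, 280.5])]
top green [([258, 202, 8, 6], np.int32(32), [261.8, 205.0]), ([282, 215, 8, 4], np.int32(19), [285.7, 216.4]), ([292, 214, 9, 5], np.int32(20), [296.4, 216.4]), ([303, 215, 9, 4], np.int32(18), [306.9, 216.7]), ([351, 225, 23, 8], np.int32(179), [362.3, 228.5]), ([413, 245, 21, 8], np.int32(136), [423.2, 248.4]), ([332, 264, 13, 25], np.int32(182), [338.1, 275.8]), ([500, 276, 14, 9], np.int32(80), [506.1, 279.7])]
side red [([417, 153, 44, 
[... 676 characters left out ...]
[377.0, 156.3]), ([386, 157, 7, 12], np.int32(45), [388.2, 162.3]), ([317, 206, 17, 18], np.int32(151), [324.9, 214.4]), ([256, 259, 8, 17], np.int32(67), [259.5, 266.4]), ([266, 278, 5, 12], np.int32(39), [268.0, 283.4]), ([281, 285, 5, 12], np.int32(40), [283.2, 290.8]), ([289, 289, 5, 12], np.int32(39), [290.8, 294.1]), ([329, 312, 28, 28], np.int32(352), [342.3, 325.2])]
side green [([429, 168, 11, 8], np.int32(47), [434.4, 171.3]), ([370, 203, 12, 12], np.int32(67), [375.4, 208.7]), ([328, 208, 17, 17], np.int32(133), [336.3, 215.8]), ([350, 273, 28, 13], np.int32(210), [363.6, 279.0]), ([274, 279, 7, 14], np.int32(53), [276.5, 286.2]), ([246, 300, 5, 13], np.int32(34), [247.9, 305.7])]
```

View pics/ct.png

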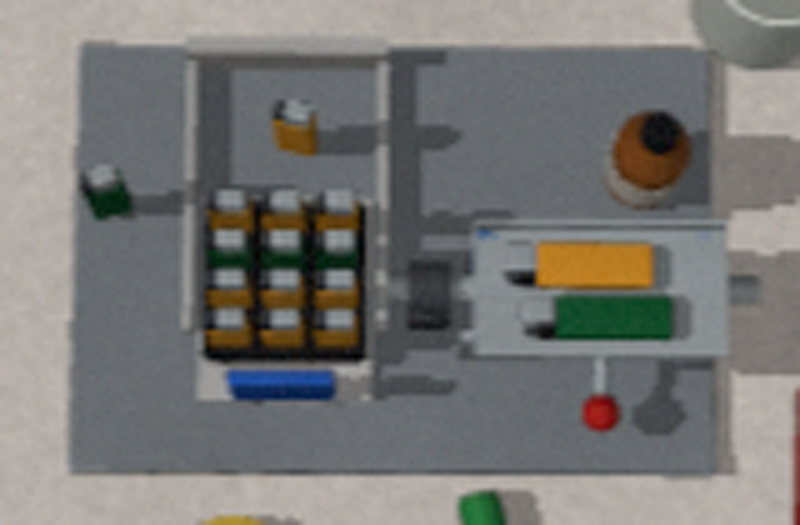

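View pics/cs.png

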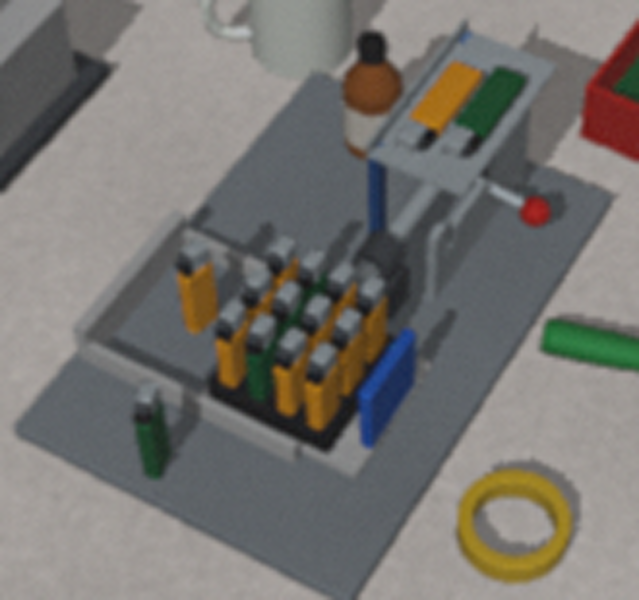

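Both crops confirm the choice: the stray stands alone in the channel, with its hood at top crop (295,112), i.e. full (299,187), and its body at side full (259.5,266). Next I compute the dock pose and the points.

```bash
python3 - <<'E'
from h import *
from scipy.optimize import least_squares
f=lambda c:(240+c[0]/5,165+c[1]/5)
g=lambda c:(210+c[0]/3.873,190+c[1]/3.873)
D=[(155,125),(155,-250),(-100,-250),(-100,125)]
T=[f(c) for c in((80,43),(712,47),(716,472),(70,473))]
S=[g(c) for c in((15,430),(318,72),(612,195),(355,600))]
W=np.array([plane("top",t,.012)[:2] for t in T]);V=np.array([plane("side",t,.012)[:2] for t in S])
print("top",W.round(4).tolist());print("side",V.round(4).tolist())
P=np.array(D)/1000
def fit(Q,P):
    fn=lambda p:(np.c_[np.cos(p[2])*P[:,0]-np.sin(p[2])*P[:,1]+p[0],np.sin(p[2])*P[:,0]+np.cos(p[2])*P[:,1]+p[1]]-Q).ravel()
    o=least_squares(fn,[.6,0,0]);return o.x,(o.fun.reshape(-1,2)*1000).round(1).tolist()
for Q in(W,V):
    x,e=fit(Q,P);print(x[:2],np.degrees(x[2]),e)
x,e=fit(np.r_[W,V],np.r_[P,P]);print("both",x[:2],np.degrees(x[2]))
R=lambda v:np.array([[np.cos(x[2]),np.sin(x[2])],[-np.sin(x[2]),np.cos(x[2])]])@(np.array(v)[:2]-x[:2])*1000
k,e=two((347.8,244.4),(359.6,247.4));print("knob",k,e,R(k))
k,e=two((309.2,289.1),(295.9,241.5));print("tab c",k,e,R(k))
for n,uv,z in(("top",f((297,106)),.092),("side",g((193,250)),.092),("side",(259.5,267.5),.045),("top",f((295,142)),.074)):
    k=plane(n,uv,z);print("stray",n,k,R(k))
for n,uv in(("top",(424,270.5)),("top",(497,292)),("side",(395,215))):
    k=plane(n,uv,.03);print("bin",n,k,np.hypot(*k[:2]))
for n,uv in(("top",(399,241)),("top",(449,241)),("top",(449,299)),("top",(399,299))):print(plane(n,uv,.055))
print(plane("top",f((260,385)),.078), R(plane("top",f((228,372)),.078)),R(plane("top",f((335,372)),.078)))
for c in ((475,356),(727,356)):print("shelf",R(plane("top",f(c),.127)))
for c in ((530,322),(672,338),(672,297)):print("shelf green",R(plane("top",f(c),.139)))
np.save("dock.npy",x)
E
```

```text
top [[0.7151, 0.1133], [0.7096, -0.2625], [0.4559, -0.2563], [0.4585, 0.1156]]
side [[0.7075, 0.1141], [0.7017, -0.2605], [0.4529, -0.2565], [0.4551, 0.1137]]
[ 0.55805021 -0.00966681] -0.7246254295152438 [[-0.5, 0.1], [0.3, 0.9], [-1.0, -2.0], [1.2, 1.0]]
[ 0.55239516 -0.00951655] -0.5566814776962352 [[1.1, -0.1], [3.3, -0.5], [-2.9, -2.1], [-1.5, 2.7]]
both [ 0.55522304 -0.00959145] -0.6410022434521625
knob [ 0.48519107 -0.18588859  0.04928691] 0.002292261151007186 [ -68.05528007 -177.06958372]
tab c [ 0.50304063 -0.00698514  0.05426244] 0.0016522377075488832 [-52.20829479   2.0223612 ]
stray top [ 0.6536504  -0.01819661  0.092     ] [98.51747423 -7.5034813 ]
stray side [ 0.64780351 -0.0159204   0.092     ] [92.64548108 -5.29282414]
stray side [ 0.64948959 -0.00960289  0.045     ] [94.2607828   1.04315078]
stray top [ 0.63764115 -0.01643866  0.074     ] [82.48955397 -5.92474371]
bin top [ 0.42149441 -0.36803314  0.03      ] 0.5595586929382178
bin top [ 0.35953683 -0.56982527  0.03      ] 0.673771158880021
bin side [ 0.41986727 -0.36741701  0.03      ] 0.5579281160905384
[ 0.50272107 -0.29607341  0.055     ]
[ 0.50154999 -0.43636532  0.055     ]
[ 0.34066919 -0.42694686  0.055     ]
[ 0.34180894 -0.28966514  0.055     ]
[0.49902768 0.00304429 0.078     ] [-49.1403195   29.73014265] [-48.97709375 -29.2645448 ]
shelf [ -47.63986088 -104.39903721]
shelf [ -47.26370943 -238.20636342]
shelf green [ -31.32836096 -132.95429458]
shelf green [ -39.66727217 -207.64052267]
shelf green [ -17.7148352  -208.06411575]
```

Call:
drive_tool(
  increments=[
    [[0.0,-1,0.7,0,0.098],[0.0,-1,0.7,0,0.098],[0.0,-1,0.7,0,0.098],[0.0,-1,0.7,0,0.098]],
  ],
  squeeze=10,
)

```text
time_s: 0.6
tcp_pos: [0.3321, -0.5022, 0.2376]
eef_rot: [180.0, 0.0, 166.5]
contact_force: [0.4, -1.2, -0.4]
gripper_width: 0.0532
gripper_force: 0.0
```

```bash
cat > go.py <<'E'
import sys
from h import *
from plant import r
def go(x,y,z,yaw=None,n=1):
    s=r.get_state();p=np.array(s["tcp_pos"]);R=Ro.from_euler("xyz",s["eef_rot"],degrees=True).as_matrix()
    d=R.T@(np.array([x,y,z])-p)/.12
    t=0 if yaw is None else -((yaw-s["eef_rot"][2]+180)%360-180)/360
    print("t",round(s["time_s"],2),"p",p.round(4),s["eef_rot"].round(1),"F",s["contact_force"].round(1),"w",round(s["gripper_width"],4),"| shift",d.round(3),"turn",round(t,4))
def dock(v):
    x=np.load("dock.npy");c,s=np.cos(x[2]),np.sin(x[2]);return np.array([[c,-s],[s,c]])@np.array(v[:2])/1000+x[:2]
if __name__=="__main__":go(*map(float,sys.argv[1:]))
E
python3 go.py .65 -.016 .21 166.4
python3 - <<'E'
from h import *
t=np.load("pics/top0.npy");s=np.load("pics/side0.npy")
for im,(x0,x1,y0,y1) in((t,(288,312,180,202)),(s,(250,272,245,282))):
    a=cv2.resize(im[y0:y1,x0:x1],None,fx=8,fy=8,interpolation=cv2.INTER_CUBIC);h=cv2.cvtColor(a,cv2.COLOR_RGB2HSV)
    m=cv2.inRange(h,(10,120,80),(30,255,255));k,l,st,ce=cv2.connectedComponentsWithStats(m)
    for i in range(1,k):
        if st[i,4]>800:
            c=cv2.findContours((l==i).astype(np.uint8),0,2)[0][0];b=cv2.approxPolyDP(c,8,True)[:,0]/8+[x0,y0];print(st[i,4],b.tolist(),cv2.minAreaRect(c))
E
```

```text
t 0.6 p [ 0.3321 -0.5022  0.2376] [180.    0.  166.5] F [ 0.4 -1.2 -0.4] w 0.0532 | shift [-1.627  4.559  0.232] turn 0.0002
2797 [[294.875, 189.0], [296.0, 194.625], [303.0, 195.5], [302.5, 189.125], [300.5, 190.625]] ((87.37471008300781, 99.63360595703125), (68.47654724121094, 55.20857238769531), 1.9749339818954468)
8320 [[264.25, 258.25], [256.0, 261.375], [257.75, 273.125], [260.125, 276.0], [266.0, 270.875]] ((90.95516967773438, 178.0266571044922), (136.41038513183594, 73.59031677246094), 81.08507537841797)
1882 [[271.875, 275.5], [269.125, 278.25], [266.0, 277.75], [266.125, 281.875], [271.875, 281.875]] ((150.5, 269.5), (51.0, 49.0), 90.0)
```

```bash
python3 - <<'E'
from h import *
for n,uv in(("side",(257.75,273.1)),("side",(260.1,276)),("side",(266,270.9)),("top",(296,194.6)),("top",(303,195.5))):print(n,plane(n,uv,.012).round(4))
for uv in((264.25,258.25),(256,261.4)):print("side z74",plane("side",uv,.074).round(4))
for uv in((294.9,189),(302.5,189.1)):print("top z74",plane("top",uv,.074).round(4))
E
```

```text
side [ 0.6596 -0.0116  0.012 ]
side [ 0.6491 -0.0066  0.012 ]
side [ 0.6446 -0.0282  0.012 ]
top [ 0.6499 -0.0055  0.012 ]
top [ 0.647  -0.0262  0.012 ]
side z74 [ 0.6408 -0.0227  0.074 ]
side z74 [ 0.6534 -0.0042  0.074 ]
top z74 [ 0.6505 -0.0049  0.074 ]
top z74 [ 0.65   -0.0263  0.074 ]
```

Call:
drive_tool(
  increments=[
    [[0.0,-0.35,1,0,0],[0.0,-0.35,1,0,0]],
  ],
)

```text
time_s: 0.85
tcp_pos: [0.3988, -0.3978, 0.237]
eef_rot: [180.0, -0.0, 166.4]
contact_force: [1.5, -0.3, 0.4]
gripper_width: 0.0441
gripper_force: 0.0
```

Call:
drive_tool(
  increments=[
    [[0.0,-0.35,1,0,0],[0.0,-0.35,1,0,0]],
  ],
)

```text
time_s: 1.1
tcp_pos: [0.4669, -0.292, 0.2375]
eef_rot: [180.0, -0.0, 166.5]
contact_force: [1.4, 0.5, 0.3]
gripper_width: 0.0439
gripper_force: 0.0
```

Call:
drive_tool(
  increments=[
    [[0.0,-0.35,1,0,0],[0.0,-0.35,1,0,0]],
  ],
)

```text
time_s: 1.35
tcp_pos: [0.5346, -0.1867, 0.2375]
eef_rot: [180.0, -0.0, 166.5]
contact_force: [0.9, -1.1, 0.4]
gripper_width: 0.044
gripper_force: 0.0
```

Call:
drive_tool(
  increments=[
    [[0.0,-0.35,1,0,0],[0.0,-0.35,1,0,0],[0.0,-0.35,1,0,0]],
  ],
)

```text
time_s: 1.72
tcp_pos: [0.6043, -0.0783, 0.2365]
eef_rot: [-180.0, -0.1, 166.8]
contact_force: [0.0, -0.2, -0.8]
gripper_width: 0.0439
gripper_force: 0.0
```

```bash
python3 go.py .653 -.017 .14 170
```

```text
t 1.73 p [ 0.6043 -0.0783  0.2365] [-1.800e+02 -1.000e-01  1.668e+02] F [ 0.  -0.2 -0.8] w 0.0439 | shift [-0.279  0.59   0.804] turn -0.009
```

Call:
drive_tool(
  increments=[
    [[0.0,-0.28,0.59,0.4,-0.009],[0.0,-0.28,0.59,0.8,-0.009],[0.0,-0.28,0.59,0.8,-0.009],[0.0,-0.28,0.59,0.8,-0.009]],
  ],
)

```text
time_s: 2.22
tcp_pos: [0.6518, -0.0214, 0.1418]
eef_rot: [-179.9, -0.0, 169.8]
contact_force: [0.2, -0.3, 1.2]
gripper_width: 0.0437
gripper_force: 0.0
```

```bash
python3 - <<'E'
from plant import capture
from h import *
from go import go
s=capture("side");t=capture("top")
a=cv2.resize(s[200:310,220:340],None,fx=5,fy=5,interpolation=cv2.INTER_CUBIC)
b=cv2.resize(t[165:275,250:330],None,fx=2.5,fy=5,interpolation=cv2.INTER_CUBIC)
cv2.imwrite("pics/a1.png",np.hstack([a,b])[:,:,::-1])
go(.653,-.017,.058,170)
E
```

```text
t 2.33 p [ 0.6526 -0.0215  0.1437] [180.    0.2 169.8] F [-0.6 -0.1  0.6] w 0.0438 | shift [0.005 0.037 0.714] turn -0.0007
```

View pics/a1.png

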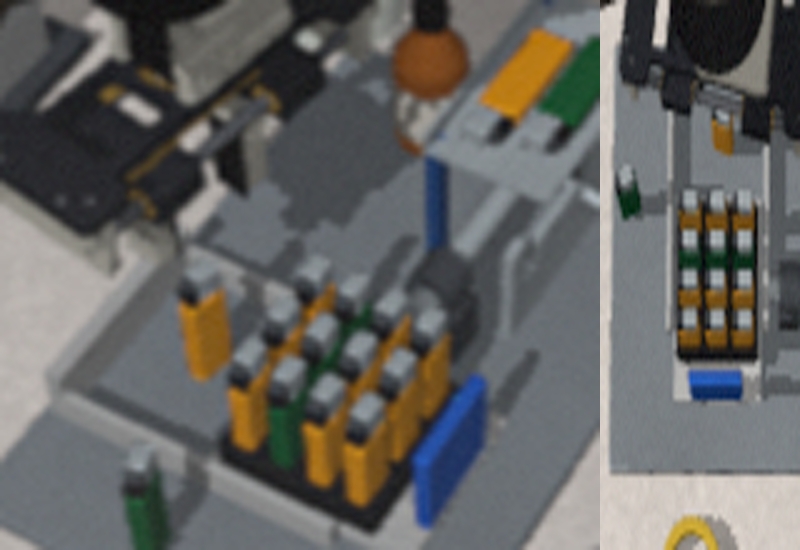

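Side view: the fingers straddle the stray. Its hood is at crop (200,268), with fingertips at crop (130,255) and (235,190). The top view (right panel) shows the stray at crop (722,135), between the jaws. I'll descend with a 4 mm y correction and close.

Call:
drive_tool(
  increments=[
    [[0.0,0.0,0.037,0.2,0],[0.0,0.0,0.037,0.4,0],[0.0,0.0,0.037,0.6,0],[0.0,0.0,0.037,0.71,0],[0.0,0.0,0.037,0.71,0]],
  ],
)

```text
time_s: 2.95
tcp_pos: [0.6526, -0.0168, 0.0569]
eef_rot: [-180.0, 0.0, 169.7]
contact_force: [0.6, 0.3, 0.3]
gripper_width: 0.0436
gripper_force: 0.0
```

Call:
drive_tool(
  increments=[
    [[-0.6,0,0,0,0],[-0.6,0,0,0,0],[-0.6,0,0,0,0],[-0.6,0,0,0,0]],
  ],
  squeeze=12,
)

```text
time_s: 3.45
tcp_pos: [0.6532, -0.0162, 0.0572]
eef_rot: [180.0, 0.1, 169.8]
contact_force: [-0.2, 0.4, 4.5]
gripper_width: 0.0241
gripper_force: 12.0
```

Call:
drive_tool(
  increments=[
    [[-0.6,0,0,-0.4,0],[-0.6,0,0,-0.8,0],[-0.6,0,0,-1,0],[-0.6,0,0,-1,0]],
  ],
)

```text
time_s: 3.95
tcp_pos: [0.6537, -0.0161, 0.1788]
eef_rot: [179.9, 0.2, 169.8]
contact_force: [-1.1, -0.6, -0.8]
gripper_width: 0.0237
gripper_force: 12.0
```

Call:
drive_tool(
  increments=[
    [[-0.6,0.15,-0.3,-0.4,0],[-0.6,0.35,-0.65,-0.4,0],[-0.6,0.55,-1,-0.4,0],[-0.6,0.55,-1,-0.4,0]],
  ],
)

```text
time_s: 4.45
tcp_pos: [0.5638, -0.1246, 0.2236]
eef_rot: [180.0, -0.1, 169.6]
contact_force: [0.5, -0.3, -0.7]
gripper_width: 0.0246
gripper_force: 12.0
```

Call:
drive_tool(
  increments=[
    [[-0.6,0.25,-0.45,0,0],[-0.6,0.5,-0.9,0,0],[-0.6,0.55,-1,0,0]],
  ],
)

```text
time_s: 4.82
tcp_pos: [0.478, -0.2305, 0.2235]
eef_rot: [180.0, -0.1, 169.6]
contact_force: [-0.0, -0.2, -0.2]
gripper_width: 0.0239
gripper_force: 12.0
```

```bash
python3 go.py .4217 -.363 .13 180
```

```text
t 4.83 p [ 0.478  -0.2305  0.2235] [ 1.800e+02 -1.000e-01  1.696e+02] F [-0.  -0.2 -0.2] w 0.0239 | shift [ 0.262 -1.17   0.779] turn -0.0288
```

Call:
drive_tool(
  increments=[
    [[-0.6,0.15,-0.45,0,0],[-0.6,0.26,-0.9,0,0],[-0.6,0.26,-1,0,0]],
  ],
)

```text
time_s: 5.2
tcp_pos: [0.4273, -0.3433, 0.2234]
eef_rot: [180.0, -0.1, 169.6]
contact_force: [-0.3, 0.8, 0.9]
gripper_width: 0.0243
gripper_force: 12.0
```

Call:
drive_tool(
  increments=[
    [[-0.6,0,-0.17,0.1,0],[-0.6,0,-0.17,0.5,0],[-0.6,0,-0.17,0.78,0],[-0.6,0,-0.17,0.78,0]],
  ],
)

```text
time_s: 5.7
tcp_pos: [0.4235, -0.3604, 0.1278]
eef_rot: [179.9, -0.3, 169.8]
contact_force: [-0.8, -1.3, 0.7]
gripper_width: 0.0242
gripper_force: 12.0
```

```bash
python3 - <<'E'
from plant import capture
from h import *
from go import go
s=capture("side")
cv2.imwrite("pics/b1.png",cv2.resize(s[140:260,340:480],None,fx=4,fy=4,interpolation=cv2.INTER_CUBIC)[:,:,::-1])
go(.4217,-.363,.053,170)
E
```

```text
t 5.75 p [ 0.4248 -0.3612  0.1299] [180.   -0.2 169.8] F [ 1.1 -0.1  1. ] w 0.0239 | shift [ 0.021 -0.02   0.641] turn -0.0005
```

View pics/b1.png

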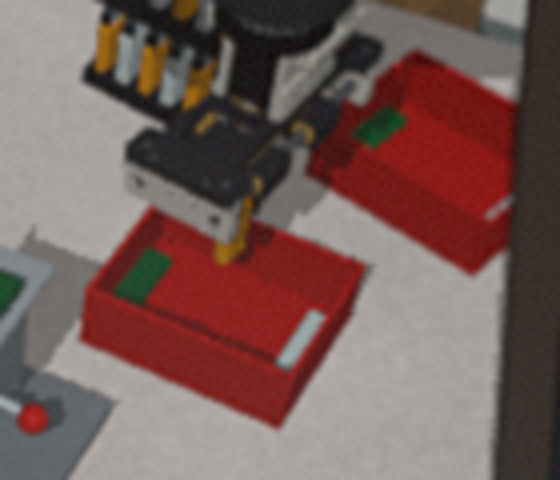

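The stray hangs at crop (230,250), over the middle of the nearer red bin, with the old lighters at (145,275) and (302,340) clear of it. I'll lower it.

Call:
drive_tool(
  increments=[
    [[-0.6,0.02,-0.02,0.2,0],[-0.6,0.02,-0.02,0.4,0],[-0.6,0.02,-0.02,0.55,0],[-0.6,0.02,-0.02,0.62,0],[-0.6,0.02,-0.02,0.64,0]],
  ],
)

```text
time_s: 6.38
tcp_pos: [0.4226, -0.3638, 0.0547]
eef_rot: [-180.0, 0.1, 169.8]
contact_force: [0.2, 0.3, 0.2]
gripper_width: 0.0243
gripper_force: 12.0
```

Call:
drive_tool(
  increments=[
    [[-0.6,0,0,0.01,0],[-0.6,0,0,0.02,0],[-0.6,0,0,0.02,0]],
  ],
)

```text
time_s: 6.75
tcp_pos: [0.4219, -0.3638, 0.0519]
eef_rot: [-180.0, 0.0, 169.8]
contact_force: [0.2, 0.3, -0.4]
gripper_width: 0.0241
gripper_force: 12.0
```

Call:
drive_tool(
  increments=[
    [[-0.6,0,0,0.01,0],[-0.6,0,0,0.015,0],[-0.6,0,0,0.015,0]],
  ],
)

```text
time_s: 7.12
tcp_pos: [0.4219, -0.3638, 0.0502]
eef_rot: [-180.0, 0.0, 169.8]
contact_force: [-0.8, 0.5, 4.6]
gripper_width: 0.0241
gripper_force: 12.0
```

Contact with the bin floor (4.6 N). Opening a little, then up.

Call:
drive_tool(
  increments=[
    [[-0.25,0,0,0,0],[-0.25,0,0,0,0],[0.0,0,0,0,0],[0.0,0,0,0,0]],
  ],
)

```text
time_s: 7.62
tcp_pos: [0.4217, -0.3637, 0.0496]
eef_rot: [180.0, -0.0, 169.8]
contact_force: [-0.0, -0.2, 0.1]
gripper_width: 0.043
gripper_force: 0.0
```

Call:
drive_tool(
  increments=[
    [[0.0,0,0,-0.15,0],[0.0,0,0,-0.4,0],[0.0,0,0,-0.8,0],[0.0,0,0,-1,0]],
  ],
)

```text
time_s: 8.12
tcp_pos: [0.4225, -0.3641, 0.1724]
eef_rot: [-179.9, 0.2, 169.8]
contact_force: [0.8, 0.4, -0.3]
gripper_width: 0.0437
gripper_force: 0.0
```

```bash
python3 - <<'E'
from go import *
x,y=dock((-140,0));print(x,y);go(x,y,.20,179.36)
E
```

```text
0.4152317981109433 -0.008025217965901055
t 8.12 p [ 0.4225 -0.3641  0.1724] [-179.9    0.2  169.8] F [ 0.8  0.4 -0.3] w 0.0437 | shift [ 0.585  2.91  -0.235] turn -0.0266
```

Call:
drive_tool(
  increments=[
    [[-0.5,0.1,0.45,-0.15,-0.026],[-1,0.15,0.9,-0.15,-0.026],[-1,0.15,1,-0.15,-0.026]],
  ],
)

```text
time_s: 8.5
tcp_pos: [0.4253, -0.2403, 0.1884]
eef_rot: [180.0, 0.1, 179.3]
contact_force: [0.7, 0.2, -0.3]
gripper_width: 0.0193
gripper_force: 0.0
```

Call:
drive_tool(
  increments=[
    [[-1,0,0.45,0,0],[-1,0,0.9,0,0],[-1,0,1,0,0]],
  ],
)

```text
time_s: 8.88
tcp_pos: [0.4273, -0.1206, 0.1879]
eef_rot: [180.0, 0.0, 179.3]
contact_force: [-0.5, -1.4, 0.6]
gripper_width: 0.0004
gripper_force: 0.0
```

```bash
python3 - <<'E'
from go import *
x,y=dock((-85,8));print(x,y);go(x,y,.06,179.36)
E
```

```text
0.4703178551115005 -0.0006410237558764961
t 8.88 p [ 0.4273 -0.1206  0.1879] [180.    0.  179.3] F [-0.5 -1.4  0.6] w 0.0004 | shift [-0.346  1.004  1.066] turn -0.0002
```

Call:
drive_tool(
  increments=[
    [[-1,-0.2,0.45,0,0],[-1,-0.35,0.9,0.3,0],[-1,-0.35,1,0.7,0],[-1,-0.35,1,1,0],[-1,-0.35,1,1,0]],
  ],
)

```text
time_s: 9.5
tcp_pos: [0.4693, -0.0042, 0.0655]
eef_rot: [-179.9, -0.3, 179.1]
contact_force: [-0.4, -0.1, 0.2]
gripper_width: 0.0005
gripper_force: 0.0
```

Call:
drive_tool(
  increments=[
    [[-1,-0.1,0,0.07,0],[-1,-0.18,0,0.07,0],[-1,-0.26,0,0.07,0],[-1,-0.34,0,0.07,0],[-1,-0.42,0,0.07,0]],
  ],
)

```text
time_s: 10.12
tcp_pos: [0.5222, -0.004, 0.0599]
eef_rot: [-180.0, 0.0, 179.1]
contact_force: [-3.2, -0.7, 2.8]
gripper_width: 0.0006
gripper_force: 1.4
```

```bash
python3 - <<'E'
from go import *
x,y=dock((2.5,8));print(x,y);go(x,y,.06,179.36)
E
```

```text
0.5578123793142195 -0.0016199183057783693
t 10.12 p [ 0.5222 -0.004   0.0599] [-180.     0.   179.1] F [-3.2 -0.7  2.8] w 0.0006 | shift [-0.297  0.025 -0.001] turn -0.0006
```

Call:
drive_tool(
  increments=[
    [[-1,-0.06,0,0,0],[-1,-0.12,0,0,0],[-1,-0.18,0,0,0],[-1,-0.23,0,0,0],[-1,-0.26,0,0,0]],
  ],
)

```text
time_s: 10.75
tcp_pos: [0.5529, -0.0042, 0.0593]
eef_rot: [180.0, 0.0, 179.1]
contact_force: [-2.6, 0.8, 2.2]
gripper_width: 0.0006
gripper_force: 1.3
```

Call:
drive_tool(
  increments=[
    [[-1,-0.01,0,0,0],[-1,-0.02,0,0,0],[-1,-0.03,0,0,0]],
  ],
)

```text
time_s: 11.12
tcp_pos: [0.556, -0.0043, 0.0593]
eef_rot: [180.0, -0.0, 179.1]
contact_force: [-3.1, 0.3, 1.9]
gripper_width: 0.0003
gripper_force: 1.3
```

Call:
drive_tool(
  increments=[
    [[-1,-0.01,0,0,0],[-1,-0.02,0,0,0],[-1,-0.025,0,0,0]],
  ],
)

```text
time_s: 11.5
tcp_pos: [0.5592, -0.0043, 0.0593]
eef_rot: [180.0, 0.0, 179.1]
contact_force: [-2.0, 0.5, 0.8]
gripper_width: 0.0006
gripper_force: 1.3
```

Call:
drive_tool(
  increments=[
    [[-1,-0.01,0,0,0],[-1,-0.015,0,0,0],[-1,-0.02,0,0,0]],
  ],
)

```text
time_s: 11.88
tcp_pos: [0.5602, -0.0044, 0.0593]
eef_rot: [-180.0, -0.1, 179.1]
contact_force: [-9.6, 4.2, 6.1]
gripper_width: 0.0006
gripper_force: 4.8
```

Call:
drive_tool(
  increments=[
    [[-1,-0.008,0,0,0],[-1,-0.012,0,0,0]],
  ],
)

```text
time_s: 12.12
tcp_pos: [0.5602, -0.0045, 0.0592]
eef_rot: [-180.0, -0.3, 179.1]
contact_force: [-14.1, 5.7, 11.5]
gripper_width: 0.0005
gripper_force: 7.3
```

Call:
drive_tool(
  increments=[
    [[-1,0.1,0,0,0],[-1,0.5,0,0,0],[-1,0.9,0,-0.2,0],[-1,0.9,0,-0.7,0],[-1,0.9,0,-1,0]],
  ],
)

```text
time_s: 12.75
tcp_pos: [0.4557, -0.0026, 0.1825]
eef_rot: [179.9, 0.3, 179.2]
contact_force: [2.0, 0.4, -0.7]
gripper_width: 0.0005
gripper_force: 0.0
```

```bash
python3 - <<'E'
from plant import capture
from h import *
from go import go
s=capture("side");t=capture("top")
np.save("pics/s2.npy",s);np.save("pics/t2.npy",t)
a=cv2.resize(s[180:310,220:360],None,fx=4,fy=4,interpolation=cv2.INTER_CUBIC)
b=cv2.resize(s[170:250,350:440],None,fx=2.6,fy=2.6,interpolation=cv2.INTER_CUBIC)
b=np.vstack([b,np.zeros((520-b.shape[0],b.shape[1],3),np.uint8)])
cv2.imwrite("pics/c1.png",np.hstack([a,b])[:,:,::-1])
for n,im in(("side",s),("top",t)):
    h=cv2.cvtColor(im,cv2.COLOR_RGB2HSV)
    k,l,st,ce=cv2.connectedComponentsWithStats(cv2.inRange(h,(0,150,70),(7,255,255)))
    print(n,[(st[i,:4].tolist(),ce[i].round(2).tolist()) for i in range(1,k) if 12<st[i,4]<120])
go(.4,-.2,.2)
E
```

```text
side []
top [([357, 245, 7, 6], [359.77, 247.43]), ([447, 279, 2, 9], [447.31, 282.77])]
t 12.85 p [ 0.4578 -0.002   0.184 ] [179.8   0.6 179.2] F [ 0.1  0.3 -0.7] w 0.0004 | shift [ 0.457 -1.656 -0.142] turn 0
```

View pics/c1.png

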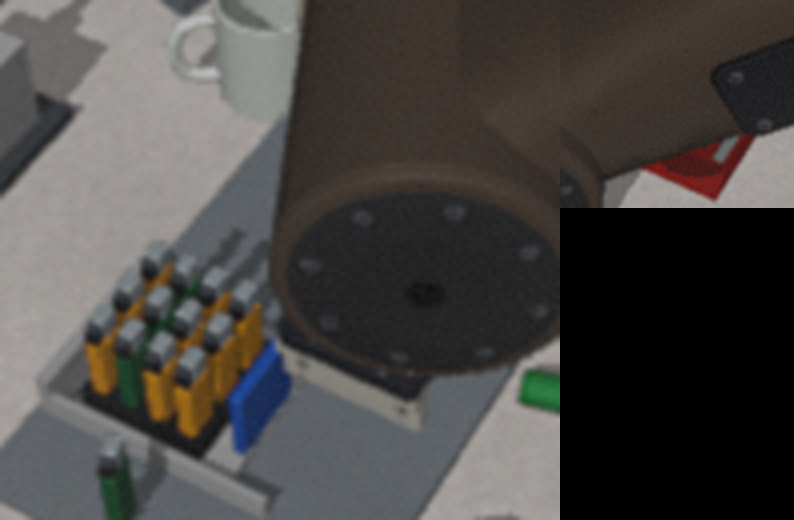

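The carriage stands home: the tray is against the end stop and the blue tab is at crop (260,395). This interface has no tilt axis and the shelf rules out an upright tool at the knob. So I'll check in free air whether the arm tilts at the edge of its reach.

Call:
drive_tool(
  increments=[
    [[-1,-0.5,0,-0.3,0],[-1,-1,0,-0.6,0],[-1,-1,0,-0.6,0]],
  ],
)

```text
time_s: 13.22
tcp_pos: [0.5786, -0.0047, 0.2523]
eef_rot: [180.0, 0.2, 179.1]
contact_force: [-0.6, 0.1, -0.5]
gripper_width: 0.0006
gripper_force: 0.0
```

Call:
drive_tool(
  increments=[
    [[-1,-0.5,0,-0.4,0],[-1,-1,0,-0.8,0],[-1,-1,0,-0.8,0]],
  ],
)

```text
time_s: 13.6
tcp_pos: [0.6978, -0.0067, 0.348]
eef_rot: [-180.0, 0.1, 179.1]
contact_force: [0.1, 0.3, -0.3]
gripper_width: 0.0003
gripper_force: 0.0
```

Call:
drive_tool(
  increments=[
    [[-1,-0.5,0,-0.4,0],[-1,-1,0,-0.8,0],[-1,-1,0,-0.8,0]],
  ],
)

```text
time_s: 13.98
tcp_pos: [0.8174, -0.0085, 0.443]
eef_rot: [-180.0, 0.1, 179.1]
contact_force: [1.1, -0.0, -0.5]
gripper_width: 0.0003
gripper_force: 0.0
```

Call:
drive_tool(
  increments=[
    [[-1,-0.5,0,-0.4,0],[-1,-1,0,-0.8,0],[-1,-1,0,-0.8,0],[-1,-1,0,-0.8,0]],
  ],
)

```text
time_s: 14.48
tcp_pos: [0.8668, -0.0093, 0.4865]
eef_rot: [-179.7, 3.2, 179.1]
contact_force: [-0.1, -0.9, 0.9]
gripper_width: 0.0003
gripper_force: 0.0
```

```bash
python3 -c "
from plant import r
s=r.get_state();print(s['joints'].round(1),s['tcp_pos'],s['eef_rot'])"
```

```text
[  12.6   43.8   71.7    1.2 -114.9 -103. ] [ 0.86680792 -0.00928242  0.48647412] [-179.65685278    3.16053531  179.12795877]
```

The arm tilts 3.2° at its limit, and in the right direction. Next: does the tilt grow with further pushing, and does it survive on the way back?

Call:
drive_tool(
  increments=[
    [[-1,-1,0,0,0],[-1,-1,0,0,0],[-1,-1,0,0,0],[-1,-1,0,0,0]],
  ],
)

```text
time_s: 14.98
tcp_pos: [0.9182, -0.0104, 0.4458]
eef_rot: [-179.3, 6.2, 179.2]
contact_force: [0.2, -0.2, 0.6]
gripper_width: 0.0005
gripper_force: 0.0
```

Call:
drive_tool(
  increments=[
    [[-1,0.5,0,0,0],[-1,1,0,0,0],[-1,1,0,0,0]],
  ],
)

```text
time_s: 15.35
tcp_pos: [0.7961, -0.0091, 0.435]
eef_rot: [-179.3, 6.4, 179.2]
contact_force: [0.7, 0.4, 1.4]
gripper_width: 0.0003
gripper_force: 0.0
```

```bash
python3 -c "
from plant import r
s=r.get_state();print(s['joints'].round(1),s['tcp_pos'],s['eef_rot'])"
```

```text
[  14.4   26.8   33.8    2.4  -91.  -105.1] [ 0.79605637 -0.00913227  0.43495465] [-179.28905575    6.35910782  179.18072947]
```

Tilt accumulates and persists. I'll keep pushing against the reach limit, in free air, to build up about 35°.

Call:
drive_tool(
  increments=[
    [[-1,-1,0,-0.5,0],[-1,-1,0,-0.5,0],[-1,-1,0,-0.5,0],[-1,-1,0,-0.5,0]],
  ],
)

```text
time_s: 15.85
tcp_pos: [0.8939, -0.0091, 0.4862]
eef_rot: [-179.1, 7.0, 179.2]
contact_force: [-0.1, -0.6, -1.3]
gripper_width: 0.0006
gripper_force: 0.0
```

Call:
drive_tool(
  increments=[
    [[-1,-1,0,-0.5,0],[-1,-1,0,-0.5,0],[-1,-1,0,-0.5,0]],
  ],
)

```text
time_s: 16.23
tcp_pos: [0.9129, -0.0091, 0.4979]
eef_rot: [-178.8, 10.8, 179.3]
contact_force: [-0.5, -0.9, -0.2]
gripper_width: 0.0004
gripper_force: 0.0
```

Call:
drive_tool(
  increments=[
    [[-1,-1,0,0.3,0],[-1,-1,0,0.3,0],[-1,-1,0,0.3,0]],
  ],
)

```text
time_s: 16.6
tcp_pos: [0.9762, -0.0108, 0.441]
eef_rot: [-178.4, 13.7, 179.3]
contact_force: [-0.8, -0.4, 0.4]
gripper_width: 0.0004
gripper_force: 0.0
```

```bash
python3 -c "
from plant import r
s=r.get_state();print(s['joints'].round(1),s['tcp_pos'],s['eef_rot'])"
```

```text
[  12.4   48.3   71.6    4.7 -100.3 -101.9] [ 0.97622064 -0.01084465  0.44098335] [-178.41586754   13.73586141  179.33815717]
```

Call:
drive_tool(
  increments=[
    [[-1,-1,0,-1,0],[-1,-1,0,-1,0],[-1,-1,0,-1,0]],
  ],
)

```text
time_s: 16.98
tcp_pos: [0.9608, -0.0087, 0.5027]
eef_rot: [-178.1, 17.5, 179.4]
contact_force: [0.6, -0.5, -0.3]
gripper_width: 0.0005
gripper_force: 0.0
```

Call:
drive_tool(
  increments=[
    [[-1,-1,0,-0.5,0],[-1,-1,0,-0.5,0],[-1,-1,0,-0.5,0]],
  ],
)

```text
time_s: 17.35
tcp_pos: [0.9727, -0.007, 0.5199]
eef_rot: [-177.6, 20.7, 179.6]
contact_force: [0.3, -0.1, -0.5]
gripper_width: 0.0002
gripper_force: 0.0
```

Call:
drive_tool(
  increments=[
    [[-1,-1,0,-0.5,0],[-1,-1,0,-0.5,0],[-1,-1,0,-0.5,0]],
  ],
)

```text
time_s: 17.73
tcp_pos: [0.9792, -0.0053, 0.5472]
eef_rot: [-177.2, 24.2, 179.7]
contact_force: [-0.7, -0.1, 0.0]
gripper_width: 0.0003
gripper_force: 0.0
```

Call:
drive_tool(
  increments=[
    [[-1,-1,0,-0.2,0],[-1,-1,0,-0.2,0],[-1,-1,0,-0.2,0]],
  ],
)

```text
time_s: 18.1
tcp_pos: [1.0017, -0.0045, 0.5538]
eef_rot: [-176.7, 27.5, 180.0]
contact_force: [0.6, 0.6, -0.3]
gripper_width: 0.0007
gripper_force: 0.0
```

```bash
python3 -c "
from plant import r
s=r.get_state();print(s['joints'].round(1),s['tcp_pos'],s['eef_rot'])"
```

```text
[  14.3   43.8   71.6    9.7  -91.8 -102.5] [ 1.00169656 -0.00450337  0.55379793] [-176.74574841   27.53275478  179.95811474]
```

Call:
drive_tool(
  increments=[
    [[-1,-1,0,-0.2,0],[-1,-1,0,-0.2,0],[-1,-1,0,-0.2,0]],
  ],
)

```text
time_s: 18.48
tcp_pos: [1.02, -0.0033, 0.5682]
eef_rot: [-176.3, 31.1, -179.8]
contact_force: [0.2, -0.1, 0.8]
gripper_width: 0.0006
gripper_force: 0.0
```

Call:
drive_tool(
  increments=[
    [[-1,-1,0,-0.2,0],[-1,-1,0,-0.2,0],[-1,-1,0,-0.2,0]],
  ],
)

```text
time_s: 18.85
tcp_pos: [1.0345, -0.0018, 0.5877]
eef_rot: [-175.8, 34.7, -179.5]
contact_force: [-0.7, -0.4, -0.2]
gripper_width: 0.0007
gripper_force: 0.0
```

Call:
drive_tool(
  increments=[
    [[-1,-1,0,-0.2,0],[-1,-1,0,-0.2,0],[-1,-1,0,-0.2,0]],
  ],
)

```text
time_s: 19.23
tcp_pos: [1.0452, 0.0003, 0.6116]
eef_rot: [-175.2, 38.3, -179.2]
contact_force: [-0.0, -0.5, -0.2]
gripper_width: 0.0008
gripper_force: 0.0
```

```bash
python3 - <<'E'
from go import *
s=r.get_state();print(s['joints'].round(1));R=Ro.from_euler("xyz",s["eef_rot"],degrees=True).as_matrix();print(R.round(3))
h=np.array([.5577,-.0096])
k,e=two((347.8,244.4),(359.6,247.4));print(k)
go(.40,-.186,.25)
E
```

```text
[  15.1   43.1   71.7   13.6  -82.3 -103.3]
[[-0.785  0.037  0.619]
 [-0.012  0.997 -0.074]
 [-0.619 -0.065 -0.782]]
[ 0.48519107 -0.18588859  0.04928691]
t 19.23 p [1.0452e+00 3.0000e-04 6.1160e-01] [-175.2   38.3 -179.2] F [-0.  -0.5 -0.2] w 0.0008 | shift [ 6.105 -1.55  -0.853] turn 0
```

Tilt is 38° with the body leaning to −x. I'll move back in steps to above and in front of the knob.

```bash
python3 go.py .455 -.187 .25
```

```text
t 19.23 p [1.0452e+00 3.0000e-04 6.1160e-01] [-175.2   38.3 -179.2] F [-0.  -0.5 -0.2] w 0.0008 | shift [ 5.746 -1.541 -0.569] turn 0
```

Call:
drive_tool(
  increments=[
    [[-0.5,0.5,-0.13,-0.05,0],[-0.2,1,-0.26,-0.1,0],[-0.2,1,-0.26,-0.1,0]],
  ],
)

```text
time_s: 19.6
tcp_pos: [0.9416, -0.0315, 0.547]
eef_rot: [-175.2, 38.3, -179.1]
contact_force: [1.2, -0.1, 2.3]
gripper_width: 0.025
gripper_force: 0.0
```

Call:
drive_tool(
  increments=[
    [[0.2,0.5,-0.13,-0.05,0],[0.2,1,-0.26,-0.1,0],[0.2,1,-0.26,-0.1,0]],
  ],
)

```text
time_s: 19.98
tcp_pos: [0.8335, -0.0651, 0.4792]
eef_rot: [-175.2, 37.7, -179.2]
contact_force: [1.7, 0.2, 1.1]
gripper_width: 0.051
gripper_force: 0.0
```

Call:
drive_tool(
  increments=[
    [[0.2,0.5,-0.13,-0.05,0],[0.2,1,-0.26,-0.1,0],[0.2,1,-0.26,-0.1,0]],
  ],
)

```text
time_s: 20.35
tcp_pos: [0.7326, -0.0962, 0.4183]
eef_rot: [-175.2, 37.9, -179.2]
contact_force: [0.6, 0.0, 1.1]
gripper_width: 0.0528
gripper_force: 0.0
```

Call:
drive_tool(
  increments=[
    [[0.2,0.5,-0.13,-0.05,0],[0.2,1,-0.26,-0.1,0],[0.2,1,-0.26,-0.1,0]],
  ],
)

```text
time_s: 20.72
tcp_pos: [0.6309, -0.1276, 0.3567]
eef_rot: [-175.2, 38.0, -179.3]
contact_force: [0.1, -0.5, 0.9]
gripper_width: 0.0526
gripper_force: 0.0
```

```bash
python3 - <<'E'
from go import *
from plant import capture
s=r.get_state();print(s['joints'].round(1))
for n in("side","top"):
    im=capture(n);np.save(f"pics/{n}3.npy",im)
    h=cv2.cvtColor(im,cv2.COLOR_RGB2HSV)
    k,l,st,ce=cv2.connectedComponentsWithStats(cv2.inRange(h,(0,150,70),(7,255,255)))
    print(n,[(st[i,:4].tolist(),ce[i].round(2).tolist()) for i in range(1,k) if 12<st[i,4]<120])
go(.455,-.187,.25)
E
```

```text
[  10.8   -6.3  -35.1   25.1  -26.5 -120.8]
side [([345, 241, 7, 7], [347.82, 244.05])]
top []
t 20.82 p [ 0.6361 -0.1261  0.3621] [-175.2   38.5 -179.1] F [0.1 0.1 0.6] w 0.0526 | shift [ 1.768 -0.5   -0.171] turn 0
```

Call:
drive_tool(
  increments=[
    [[0.2,0.4,-0.15,0,0],[0.2,0.8,-0.3,0,0],[0.2,1,-0.3,0,0]],
  ],
)

```text
time_s: 21.2
tcp_pos: [0.5401, -0.1639, 0.2887]
eef_rot: [-175.2, 38.4, -179.2]
contact_force: [1.1, 0.6, 1.3]
gripper_width: 0.0524
gripper_force: 0.0
```

Call:
drive_tool(
  increments=[
    [[0.2,0.4,-0.15,0,0],[0.2,0.75,-0.22,0,0],[0.2,0.75,-0.22,0,0]],
  ],
)

```text
time_s: 21.58
tcp_pos: [0.4698, -0.1946, 0.2386]
eef_rot: [-175.6, 38.2, -179.2]
contact_force: [1.4, 1.1, 1.9]
gripper_width: 0.0524
gripper_force: 0.0
```

```bash
python3 - <<'E'
from go import *
s=r.get_state();print(s['joints'].round(1),s["eef_rot"])
go(.457,-.187,.15)
E
```

```text
[   0.6  -15.   -58.    26.3   -9.8 -115.9] [-175.58114734   38.22273409 -179.24517346]
t 21.57 p [ 0.4698 -0.1946  0.2386] [-175.6   38.2 -179.2] F [1.4 1.1 1.9] w 0.0524 | shift [0.54  0.105 0.508] turn 0
```

```bash
python3 go.py .468 -.187 .17;  python3 go.py .468 -.187 .10
```

```text
t 21.57 p [ 0.4698 -0.1946  0.2386] [-175.6   38.2 -179.2] F [1.4 1.1 1.9] w 0.0524 | shift [0.365 0.098 0.434] turn 0
t 21.57 p [ 0.4698 -0.1946  0.2386] [-175.6   38.2 -179.2] F [1.4 1.1 1.9] w 0.0524 | shift [0.726 0.133 0.891] turn 0
```

Call:
drive_tool(
  increments=[
    [[0.2,0.18,0.1,0.22,0],[0.2,0.36,0.1,0.43,0],[0.2,0.36,0.1,0.43,0],[0.2,0.36,0.1,0.43,0]],
  ],
)

```text
time_s: 22.08
tcp_pos: [0.4691, -0.204, 0.1791]
eef_rot: [-177.8, 37.6, -179.1]
contact_force: [-0.1, -0.2, -0.1]
gripper_width: 0.0528
gripper_force: 0.0
```

```bash
python3 - <<'E'
from go import *
s=r.get_state();print(s['joints'].round(1),s["eef_rot"])
go(.468,-.187,.10)
E
```

```text
[  -1.8   -7.9  -58.    14.4   -2.3 -102.3] [-177.80509578   37.59766835 -179.12860131]
t 22.07 p [ 0.4691 -0.204   0.1791] [-177.8   37.6 -179.1] F [-0.1 -0.2 -0.1] w 0.0528 | shift [0.408 0.162 0.512] turn 0
```

I'll fit a simple kinematic model to the logged joint/TCP pairs and find the largest feasible tilt at the knob.

```bash
cat > kin.py <<'E'
import numpy as np
from scipy.optimize import least_squares
from scipy.spatial.transform import Rotation as Ro
D=[([-51.674,20.586,.64,-.02,-70.135,-16.5],(.2507,-.6263,.2367)),([12.6,43.8,71.7,1.2,-114.9,-103],(.8668,-.0093,.4865)),
([14.4,26.8,33.8,2.4,-91,-105.1],(.7961,-.0091,.4350)),([12.4,48.3,71.6,4.7,-100.3,-101.9],(.9762,-.0108,.4410)),([14.3,43.8,71.6,9.7,-91.8,-102.5],(1.0017,-.0045,.5538)),
([15.1,43.1,71.7,13.6,-82.3,-103.3],(1.0452,.0003,.6116)),([10.8,-6.3,-35.1,25.1,-26.5,-120.8],(.6361,-.1261,.3621)),([.6,-15,-58,26.3,-9.8,-115.9],(.4698,-.1946,.2386)),([-1.8,-7.9,-58,14.4,-2.3,-102.3],(.4691,-.204,.1791))]
ry=lambda a:Ro.from_euler("y",a,degrees=True);rz=lambda a:Ro.from_euler("z",a,degrees=True);rx=lambda a:Ro.from_euler("x",a,degrees=True)
def fk(q,p,s4=1,s1=1):
    a1,d1,L2,a3,L3,Lt,b=p
    R1=rz(s1*q[0]);U=R1*ry(q[1]);F=R1*ry(q[1]-q[2])
    w=R1.apply([a1,b,d1])+U.apply([0,0,L2])+F.apply([L3,0,a3])
    T=F*rx(s4*q[3])*ry(-q[4])
    return w+T.apply([Lt,0,0]),T.apply([1,0,0])
def fit(s4):
    f=lambda p:np.concatenate([fk(q,p,s4)[0]-np.array(t) for q,t in D])
    return least_squares(f,[.05,.35,.4,.05,.4,.25,-.19])
E
python3 - <<'E'
from kin import *
for s4 in(1,-1):
    o=fit(s4);print(s4,o.x.round(4),(np.abs(o.fun).max()*1000).round(1),fk(D[5][0],o.x,s4)[1].round(3),fk(D[8][0],o.x,s4)[1].round(3))
E
```

```text
1 [ 0.1632  0.3555  0.4262 -0.0727  0.3976  0.2756 -0.2442] 85.9 [ 0.498  0.376 -0.782] [ 0.611 -0.009 -0.791]
-1 [ 0.057   0.301   0.5386 -0.0078  0.4286  0.3831 -0.1844] 39.8 [ 0.619 -0.074 -0.782] [ 0.61  -0.029 -0.791]
```

```bash
cat >> kin.py <<'E'
def fk(q,p,s4=-1,s1=1):
    a1,d1,L2,a3,L3,Lt,b,c,e,o2=p
    R1=rz(q[0]);U=R1*ry(q[1]);F=R1*ry(q[1]-q[2]);G=F*rx(-q[3]);T=G*ry(-q[4])
    return R1.apply([a1,b,d1])+U.apply([0,0,L2])+F.apply([L3,0,a3])+G.apply([0,c,0])+T.apply([Lt,0,e]),T.apply([1,0,0])
def fit():
    f=lambda p:np.concatenate([np.concatenate([fk(q,p)[0]-np.array(t) for q,t in D]),1e-3*np.array(p)])
    return least_squares(f,[.05,.35,.4,.05,.4,.25,-.1,-.09,0,0])
E
python3 - <<'E'
from kin import *
o=fit();print(o.x.round(4),(o.fun[:-10].reshape(-1,3)*1000).round(1).tolist());np.save("kp.npy",o.x)
E
```

```text
[ 0.000e+00  1.949e-01  6.060e-01  4.000e-04  4.649e-01  3.676e-01
  1.410e-02 -2.057e-01 -3.300e-03  0.000e+00] [[-0.1, 0.4, -0.3], [0.2, -0.4, 0.3], [-0.1, -0.1, 0.8], [0.6, -0.3, -1.0], [0.2, 1.2, -0.9], [-0.3, 0.2, 1.9], [-3.8, -0.8, -2.2], [2.2, -0.0, 1.8], [1.3, -0.6, -0.4]]
```

```bash
cat > ik.py <<'E'
from kin import *
p=np.load("kp.npy")
lo=np.array([-176,-82,-58.2,-173.8,-174.7,-.2]);hi=np.array([176,121.7,71.7,95.5,-.15,.2])
def ik(pos,d,starts):
    best=None
    for q0 in starts:
        f=lambda q:np.concatenate([(fk(q,p)[0]-pos)*10,fk(q,p)[1]-d])
        o=least_squares(f,np.clip(q0,lo+.1,hi-.05),bounds=(lo,hi),x_scale=[10]*5+[1])
        if best is None or o.cost<best.cost:best=o
    e,t=fk(best.x,p);return best.x.round(1)[:5],(np.linalg.norm(e-pos)*1000).round(1),np.degrees(np.arccos(np.clip(t@d,-1,1))).round(1)
rng=np.random.default_rng(0)
ST=[[-2,-8,-58,14,-3,0],[-2,0,-50,-60,-20,0],[0,0,-50,60,-20,0],[10,0,-40,-120,-60,0],[-40,0,-40,-150,-60,0],[-20,10,-50,0,-20,0]]
def dr(t,az):t,az=np.radians([t,az]);return np.array([np.sin(t)*np.cos(az),np.sin(t)*np.sin(az),-np.cos(t)])
E
python3 - <<'E'
from ik import *
for nm,pos in(("low",(.486,-.187,.046)),("up",(.494,-.187,.095)),("shot up",(.494,-.127,.095)),("shot low",(.486,-.127,.046))):
    for t in(20,25,30,35,40):
        print(nm,t,*[(az,)+ik(np.array(pos),dr(t,az),ST) for az in(-25,0,20)])
E
```

```text
low 20 (-25, array([ -0.7,  10.7, -58.2,  37.1,  -7.5]), np.float64(1.2), np.float64(4.8)) (0, array([  0.8,  11.3, -48. ,   1.4, -10.8]), np.float64(0.0), np.float64(0.0)) (20, array([ -8. ,  13.3, -34.1, -21.2, -26.3]), np.float64(0.0), np.float64(0.0))
low 25 (-25, array([ -1.3,  10.4, -58.2,  32.2,  -4.4]), np.float64(2.0), np.float64(9.2)) (0, array([  0.6,  10.6, -53.4,   5. ,  -1. ]), np.float64(0.0), np.float64(0.2)) (20, array([-12.5,  13. , -32.6, -30.8, -26.3]), np.float64(0.0), np.float64(0.0))
low 30 (-25, array([ -45.5,   10. ,  -50.9, -162. ,   -3.2]), np.float64(2.1), np.float64(9.8)) (0, array([ -0.5,  10.5, -48.5, -14.4,  -1. ]), np.float64(0.0), np.float64(0.0)) (20, array([-18.4,  13.2, -30.8, -41.4, -28. ]), np.float64(0.0), np.float64(0.0))
low 35 (-25, array([ -38.8,    9.9,  -42.2, -123.4,   -5.5]), np.float64(2.4), np.float64(7.4)) (0, array([-10.5,  10.2, -38.8, -43.1,  -8.8]), np.float64(0.0), np.float64(0.0)) (20, array([-25.4,  13.9, -29.4, -51.8, -31.3]), np.float64(0.0), np.float64(0.0))
low 40 (-25, array([ -30.4,    9.5,  -38.4, -103.6,   -3. ]), np.f
[... 3421 characters left out ...]
0)) (0, array([  6.5,   9.2, -50. , -16.9,  -0.2]), np.float64(0.7), np.float64(3.4)) (20, array([ -8.4,  10.6, -35.4, -39.8, -21.8]), np.float64(0.0), np.float64(0.0))
shot low 35 (-25, array([ -37. ,    8.5,  -47.4, -137.6,   -5.4]), np.float64(1.5), np.float64(4.9)) (0, array([  2.4,   8.9, -45.1, -37.1,  -0.2]), np.float64(0.4), np.float64(1.7)) (20, array([-16.6,  11.2, -33.3, -52.6, -25.5]), np.float64(0.0), np.float64(0.0))
shot low 40 (-25, array([ -32.3,    8.2,  -43.5, -121.9,   -4.9]), np.float64(0.4), np.float64(1.2)) (0, array([-12.1,   8.5, -38.4, -64.5,  -8.6]), np.float64(0.0), np.float64(0.0)) (20, array([-25.6,  12.5, -32.5, -64. , -30.7]), np.float64(0.0), np.float64(0.0))
```

```bash
python3 - <<'E'
from ik import *
for nm,pos in(("low",(.486,-.187,.046)),("up",(.494,-.187,.095)),("shot up",(.494,-.127,.095)),("shot low",(.486,-.127,.046))):
    for t in(25,29,33,37):
        print(nm,t,*[(az,)+ik(np.array(pos),dr(t,az),ST) for az in(6,10,14)])
# where J4=0 tool az for a reach-out at y=+.3
for q in([25,43,71,0,-82,0],[35,43,71,0,-82,0]):print(q,fk(q,p))
E
```

```text
low 25 (6, array([ -3.9,  11.2, -41.5, -18.5, -13.3]), np.float64(0.0), np.float64(0.0)) (10, array([ -6.8,  11.6, -38.2, -23.8, -17.6]), np.float64(0.0), np.float64(0.0)) (14, array([ -9.3,  12.1, -35.6, -27.4, -21.3]), np.float64(0.0), np.float64(0.0))
low 29 (6, array([ -7.5,  10.9, -39.2, -29.5, -13.3]), np.float64(0.0), np.float64(0.0)) (10, array([-11. ,  11.4, -36.1, -34.1, -18.1]), np.float64(0.0), np.float64(0.0)) (14, array([-13.8,  12. , -33.8, -36.9, -22.1]), np.float64(0.0), np.float64(0.0))
low 33 (6, array([-13.6,  10.9, -36.1, -42.7, -15.6]), np.float64(0.0), np.float64(0.0)) (10, array([-16.9,  11.5, -33.9, -45.4, -20.3]), np.float64(0.0), np.float64(0.0)) (14, array([-19.5,  12.3, -32.1, -46.9, -24.3]), np.float64(0.0), np.float64(0.0))
low 37 (6, array([-21.5,  11.3, -33.8, -56.1, -19.5]), np.float64(0.0), np.float64(0.0)) (10, array([-24.1,  12.1, -32.3, -56.6, -23.8]), np.float64(0.0), np.float64(0.0)) (14, array([-26.1,  12.9, -31. , -56.6, -27.7]), np.float64(0.0), np.float64(0.0))
up 25 (6, array([ -2.7,   6.1, -40.9, -11.6, -18.6]), np.float64(0.0), np.float6
[... 2547 characters left out ...]
6]), np.float64(0.0), np.float64(0.0)) (10, array([ -4.3,   9.2, -39.6, -40.7, -11.9]), np.float64(0.0), np.float64(0.0)) (14, array([ -8.6,   9.7, -36.9, -44.8, -17.3]), np.float64(0.0), np.float64(0.0))
shot low 37 (6, array([ -9.2,   8.9, -38.3, -53.6, -11.3]), np.float64(0.0), np.float64(0.0)) (10, array([-13.7,   9.5, -36.3, -56.3, -16.9]), np.float64(0.0), np.float64(0.0)) (14, array([-16.8,  10.3, -34.8, -57.3, -21.5]), np.float64(0.0), np.float64(0.0))
[25, 43, 71, 0, -82, 0] (array([1.02085411, 0.26452836, 0.55739455]), array([ 0.53271435,  0.24840878, -0.80901699]))
[35, 43, 71, 0, -82, 0] (array([0.95941017, 0.43777903, 0.55739455]), array([ 0.48148549,  0.33713977, -0.80901699]))
```

```bash
python3 go.py .478 -.187 .165; python3 - <<'E'
import sys;sys.path.insert(0,'.')
from ik import *
for z in(.18,.14,.10,.06):
    print(z,*[ik(np.array((.476,-.187,z)),dr(37,az),ST) for az in(-3,2,7,12)])
E
```

```text
t 22.07 p [ 0.4691 -0.204   0.1791] [-177.8   37.6 -179.1] F [-0.1 -0.2 -0.1] w 0.0528 | shift [0.012 0.146 0.134] turn 0
0.18 (array([  0.4,  -8.2, -58.2,  16.8,  -3.6]), np.float64(0.3), np.float64(1.1)) (array([ -1.3,  -7.2, -47. ,  -8.6, -13.4]), np.float64(0.0), np.float64(0.0)) (array([ -8.9,  -5.3, -38. , -24.7, -23.3]), np.float64(0.0), np.float64(0.0)) (array([-15. ,  -3.5, -33. , -32.4, -30.6]), np.float64(0.0), np.float64(0.0))
0.14 (array([  0.5,  -3.1, -56. ,   3.1,  -0.3]), np.float64(0.5), np.float64(2.1)) (array([ -3. ,  -2.6, -46.1, -17.5, -10. ]), np.float64(0.0), np.float64(0.0)) (array([-11.7,  -1. , -37.6, -32.6, -21. ]), np.float64(0.0), np.float64(0.0)) (array([-17.4,   0.6, -33.4, -38.7, -28.2]), np.float64(0.0), np.float64(0.0))
0.1 (array([ -0.8,   2.3, -50.2, -17.8,  -0.2]), np.float64(0.3), np.float64(1.4)) (array([ -8.5,   2.7, -41.3, -33.9, -11.3]), np.float64(0.0), np.float64(0.0)) (array([-15.9,   3.8, -36.2, -42.5, -20.3]), np.float64(0.0), np.float64(0.0)) (array([-20.7,   5.1, -33.2, -46.1, -26.8]), np.float64(0.0), np.float64(0.0))
0.06 (array([ -7.3,   7.5, -42.5, -39.9,  -4. ]), np.float64(0.0), np.float64(0.0)) (array([-16.2,   8. , -37.1, -50. , -14.2]), np.float64(0.0), np.float64(0.0)) (array([-21.2,   9. , -34.6, -53.1, -20.8]), np.float64(0.0), np.float64(0.0)) (array([-24.6,  10.1, -32.6, -54.2, -26.2]), np.float64(0.0), np.float64(0.0))
```

Call:
drive_tool(
  increments=[
    [[0.2,0.01,0.15,0.1,0],[0.2,0.01,0.15,0.1,0],[0.2,0.01,0.15,0.1,0]],
  ],
)

```text
time_s: 22.45
tcp_pos: [0.4737, -0.1939, 0.1702]
eef_rot: [-178.8, 37.3, -179.2]
contact_force: [0.1, 0.1, 0.5]
gripper_width: 0.0529
gripper_force: 0.0
```

```bash
python3 - <<'E'
from go import *
s=r.get_state();print(s['joints'].round(1),Ro.from_euler("xyz",s["eef_rot"],degrees=True).as_matrix()[:,2].round(3))
go(.478,-.187,.14)
E
```

```text
[  -0.7   -6.8  -58.2   13.7   -1.3 -102.5] [ 0.606 -0.012 -0.795]
t 22.45 p [ 0.4737 -0.1939  0.1702] [-178.8   37.3 -179.2] F [0.1 0.1 0.5] w 0.0529 | shift [0.124 0.062 0.221] turn 0
```

Call:
drive_tool(
  increments=[
    [[0.2,0.12,0.1,0.22,0],[0.2,0.12,0.1,0.22,0],[0.2,0.12,0.1,0.22,0]],
  ],
)

```text
time_s: 22.82
tcp_pos: [0.4712, -0.1868, 0.1514]
eef_rot: [-179.7, 36.6, -179.2]
contact_force: [-0.1, -1.5, 0.2]
gripper_width: 0.0528
gripper_force: 0.0
```

```bash
python3 - <<'E'
from go import *
s=r.get_state();print(s['joints'].round(1),Ro.from_euler("xyz",s["eef_rot"],degrees=True).as_matrix()[:,2].round(3))
go(.478,-.187,.11)
E
```

```text
[  0.3  -5.  -58.2   9.8  -0.2 -99.4] [ 0.596  0.003 -0.803]
t 22.82 p [ 0.4712 -0.1868  0.1514] [-179.7   36.6 -179.2] F [-0.1 -1.5  0.2] w 0.0528 | shift [ 0.16  -0.001  0.311] turn 0
```

```bash
cat > path.py <<'E'
from ik import *
def chain(q,d,pts,n=6):
    q=np.array(list(q[:5])+[0.]);a=fk(q,p)[0]
    for w in pts:
        w=np.array(w)
        for i in range(1,n+1):
            x,e,t=ik(a+(w-a)*i/n,d,[q]);q[:5]=x
        print(w,x,"err mm",e,"deg",t);a=w
E
python3 - <<'E'
from path import *
q=[.3,-5,-58.2,9.8,-.2]
d=dr(36.5,.3)
chain(q,d,[(.56,-.187,.24),(.56,-.30,.24),(.50,-.30,.22),(.476,-.25,.18),(.476,-.187,.14),(.476,-.187,.10),(.476,-.187,.046),(.486,-.187,.046),(.494,-.187,.095),(.494,-.127,.095),(.486,-.127,.046)])
print()
chain(q,d,[(.476,-.25,.2),(.476,-.28,.2),(.476,-.187,.14),(.476,-.187,.10),(.476,-.187,.046)])
E
```

```text
[ 0.56  -0.187  0.24 ] [  0.6  -4.  -38.6   0.6 -18.9] err mm 0.0 deg 0.0
[ 0.56 -0.3   0.24] [-18.6   3.  -21.9 -21.3 -32. ] err mm 0.0 deg 0.0
[ 0.5  -0.3   0.22] [-22.6  -0.1 -26.1 -25.6 -32.3] err mm 0.0 deg 0.0
[ 0.476 -0.25   0.18 ] [-15.7  -2.5 -35.4 -24.2 -23.5] err mm 0.0 deg 0.0
[ 0.476 -0.187  0.14 ] [  0.5  -3.1 -56.5   4.8  -0.2] err mm 0.0 deg 0.1
[ 0.476 -0.187  0.1  ] [ -0.3   2.2 -51.2 -13.9  -0.2] err mm 0.1 deg 0.3
[ 0.476 -0.187  0.046] [-15.9   9.7 -37.3 -51.8 -12.2] err mm 0.0 deg 0.0
[ 0.486 -0.187  0.046] [-14.8  10.3 -36.8 -50.8 -11.5] err mm 0.0 deg 0.0
[ 0.494 -0.187  0.095] [ -3.6   4.5 -44.2 -25.3  -5.4] err mm 0.0 deg 0.0
[ 0.494 -0.127  0.095] [  5.7   2.9 -49.4 -21.   -0.2] err mm 0.8 deg 3.5
[ 0.486 -0.127  0.046] [  1.2   8.8 -44.2 -41.5  -0.2] err mm 0.2 deg 0.8

[ 0.476 -0.25   0.2  ] [-14.9  -4.3 -35.  -21.5 -25.3] err mm 0.0 deg 0.0
[ 0.476 -0.28   0.2  ] [-21.2  -1.8 -30.6 -26.5 -29.3] err mm 0.0 deg 0.0
[ 0.476 -0.187  0.14 ] [  0.5  -3.1 -56.5   4.8  -0.2] err mm 0.0 deg 0.1
[ 0.476 -0.187  0.1  ] [ -0.3   2.2 -51.2 -13.9  -0.2] err mm 0.1 deg 0.3
[ 0.476 -0.187  0.046] [-15.9   9.7 -37.3 -51.8 -12.2] err mm 0.0 deg 0.0
```

Call:
drive_tool(
  increments=[
    [[0.2,0,0.5,0,0],[0.2,0,0.9,0,0],[0.2,0,0.9,0,0],[0.2,0,0.9,0,0]],
  ],
)

```text
time_s: 23.32
tcp_pos: [0.4866, -0.1201, 0.1462]
eef_rot: [175.5, 36.3, -179.2]
contact_force: [-0.2, -0.6, -0.2]
gripper_width: 0.0525
gripper_force: 0.0
```

```bash
python3 - <<'E'
from go import *
s=r.get_state();print(s['joints'].round(1),Ro.from_euler("xyz",s["eef_rot"],degrees=True).as_matrix()[:,2].round(3))
go(.478,-.187,.14)
E
```

```text
[   8.5   -4.9  -58.2    7.4   -0.2 -103.5] [ 0.589  0.087 -0.804]
t 23.32 p [ 0.4866 -0.1201  0.1462] [ 175.5   36.3 -179.2] F [-0.2 -0.6 -0.2] w 0.0525 | shift [ 0.095 -0.555 -0.049] turn 0
```

Call:
drive_tool(
  increments=[
    [[0.2,0,0.5,0,0],[0.2,0,0.5,0,0],[0.2,0,0.5,0,0]],
  ],
)

```text
time_s: 23.7
tcp_pos: [0.489, -0.0807, 0.157]
eef_rot: [173.2, 35.3, -179.1]
contact_force: [0.2, -0.0, -0.4]
gripper_width: 0.0528
gripper_force: 0.0
```

```bash
python3 - <<'E'
from go import *
s=r.get_state();print(s['joints'].round(1));R=Ro.from_euler("xyz",s["eef_rot"],degrees=True).as_matrix();print(R.round(3))
go(.476,-.187,.15)
go(.462,-.187,.15)
from path import *
chain(s['joints'],R[:,2],[(.476,-.187,.15),(.476,-.187,.10),(.476,-.187,.046),(.486,-.187,.046),(.494,-.187,.095),(.494,-.127,.095),(.486,-.127,.046)])
E
```

```text
[  13.5   -7.   -58.2    9.6   -3.  -109.8]
[[-0.816 -0.084  0.571]
 [-0.013  0.992  0.128]
 [-0.578  0.097 -0.811]]
t 23.7 p [ 0.489  -0.0807  0.157 ] [ 173.2   35.3 -179.1] F [ 0.2 -0.  -0.4] w 0.0528 | shift [ 0.133 -0.875 -0.127] turn 0
t 23.7 p [ 0.489  -0.0807  0.157 ] [ 173.2   35.3 -179.1] F [ 0.2 -0.  -0.4] w 0.0528 | shift [ 0.228 -0.865 -0.194] turn 0
[ 0.476 -0.187  0.15 ] [-15.8  -0.3 -33.4 -34.9 -29.1] err mm 0.0 deg 0.0
[ 0.476 -0.187  0.1  ] [-19.3   5.2 -33.3 -43.5 -26.7] err mm 0.0 deg 0.0
[ 0.476 -0.187  0.046] [-24.3  11.8 -32.4 -54.2 -25.7] err mm 0.0 deg 0.0
[ 0.486 -0.187  0.046] [-23.4  12.4 -31.7 -53.8 -25.3] err mm 0.0 deg 0.0
[ 0.494 -0.187  0.095] [-18.4   7.  -32.  -43.8 -25.8] err mm 0.0 deg 0.0
[ 0.494 -0.127  0.095] [ -5.6   3.9 -38.  -38.4 -17.2] err mm 0.0 deg 0.0
[ 0.486 -0.127  0.046] [-13.2   9.8 -35.8 -53.4 -18.6] err mm 0.0 deg 0.0
```

Call:
drive_tool(
  increments=[
    [[0.2,0.07,-0.44,-0.06,0],[0.2,0.17,-0.87,-0.16,0],[0.2,0.17,-0.87,-0.16,0],[0.2,0.17,-0.87,-0.16,0]],
  ],
)

```text
time_s: 24.2
tcp_pos: [0.467, -0.1861, 0.1476]
eef_rot: [173.4, 34.6, -179.4]
contact_force: [-1.0, -0.8, -0.5]
gripper_width: 0.0525
gripper_force: 0.0
```

```bash
python3 - <<'E'
from go import *
s=r.get_state();print(s['joints'].round(1));R=Ro.from_euler("xyz",s["eef_rot"],degrees=True).as_matrix();print(R.round(3))
print(plane("top",(359.7,247.4),.046),plane("side",(347.8,244.2),.046))
go(.468,-.188,.09)
go(.476,-.188,.053)
E
```

```text
[-14.3  -1.  -35.7 -34.1 -27.2 -46.3]
[[-0.823 -0.076  0.563]
 [-0.009  0.993  0.12 ]
 [-0.568  0.094 -0.818]]
[ 0.48674741 -0.18621391  0.046     ] [ 0.48539932 -0.18931813  0.046     ]
t 24.2 p [ 0.467  -0.1861  0.1476] [ 173.4   34.6 -179.4] F [-1.  -0.8 -0.5] w 0.0525 | shift [ 0.266 -0.062  0.395] turn 0
t 24.2 p [ 0.467  -0.1861  0.1476] [ 173.4   34.6 -179.4] F [-1.  -0.8 -0.5] w 0.0525 | shift [ 0.386 -0.096  0.685] turn 0
```

Call:
drive_tool(
  increments=[
    [[0.2,0.13,-0.03,0.2,0],[0.2,0.27,-0.06,0.4,0],[0.2,0.33,-0.08,0.55,0],[0.2,0.38,-0.09,0.68,0],[0.2,0.38,-0.09,0.68,0]],
  ],
)

```text
time_s: 24.82
tcp_pos: [0.4756, -0.1877, 0.0528]
eef_rot: [173.4, 34.4, -179.6]
contact_force: [0.0, 0.5, 0.1]
gripper_width: 0.0522
gripper_force: 0.0
```

```bash
python3 - <<'E'
from go import *
from plant import capture
im=capture("side");np.save("pics/s4.npy",im)
cv2.imwrite("pics/d1.png",cv2.resize(im[170:320,270:430],None,fx=4,fy=4,interpolation=cv2.INTER_CUBIC)[:,:,::-1])
s=r.get_state();print(s['joints'].round(1));R=Ro.from_euler("xyz",s["eef_rot"],degrees=True).as_matrix();print(R.round(3))
t=np.array([.486,-.188,.046])-.005*R[:,2];print(t,pix("side",s["tcp_pos"]));go(*t)
E
```

```text
[-21.4  11.  -33.9 -52.5 -23.4 -21. ]
[[-0.825 -0.073  0.561]
 [-0.007  0.993  0.119]
 [-0.566  0.094 -0.819]]
[ 0.48319478 -0.18859361  0.05009614] [[350.94250588 244.03463399]]
t 24.88 p [ 0.4759 -0.1878  0.0538] [ 173.5   34.5 -179.5] F [-0.5  0.1  0.3] w 0.0526 | shift [-0.033 -0.014  0.058] turn 0
```

View pics/d1.png

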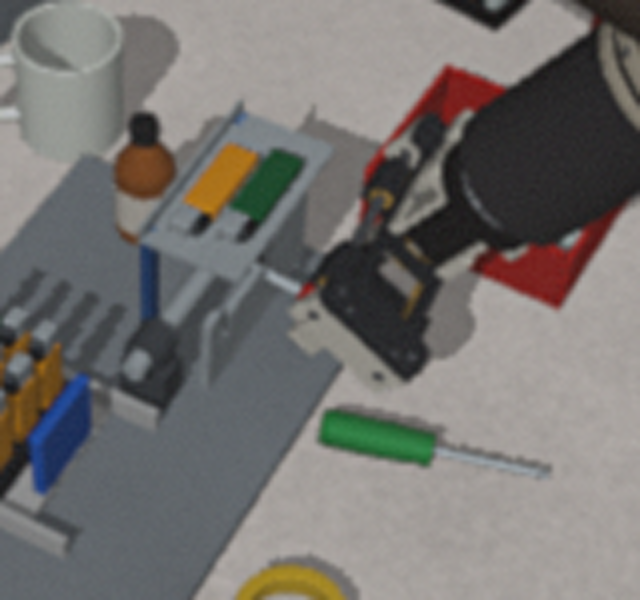

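The red knob shows at crop (307,287), just inside the near finger. The body clears the shelf, and no force is felt. I'll move in and close.

Call:
drive_tool(
  increments=[
    [[0.2,-0.033,-0.014,0.03,0],[0.2,-0.033,-0.014,0.058,0],[0.2,-0.033,-0.014,0.058,0]],
  ],
  squeeze=8,
)

```text
time_s: 25.25
tcp_pos: [0.4843, -0.1875, 0.0513]
eef_rot: [173.5, 34.6, -179.3]
contact_force: [-0.1, 0.4, -0.4]
gripper_width: 0.0529
gripper_force: 0.0
```

Call:
drive_tool(
  increments=[
    [[-0.7,0,0,0,0],[-0.7,0,0,0,0],[-0.7,0,0,0,0],[-0.7,0,0,0,0]],
  ],
  squeeze=8,
)

```text
time_s: 25.75
tcp_pos: [0.4841, -0.1878, 0.0511]
eef_rot: [173.5, 34.6, -179.3]
contact_force: [1.2, -0.4, -0.3]
gripper_width: 0.021
gripper_force: 8.0
```

```bash
python3 - <<'E'
from go import *
s=r.get_state();P=s["tcp_pos"]
for h in(.15,.3,.45,.6,.72):
    a=h-.175;go(P[0]-.07*(np.cos(a)-np.cos(-.175)),P[1],P[2]+.07*(np.sin(a)-np.sin(-.175)))
E
```

```text
t 25.75 p [ 0.4841 -0.1878  0.0511] [ 173.5   34.6 -179.3] F [ 1.2 -0.4 -0.3] w 0.021 | shift [-0.042  0.009 -0.076] turn 0
t 25.75 p [ 0.4841 -0.1878  0.0511] [ 173.5   34.6 -179.3] F [ 1.2 -0.4 -0.3] w 0.021 | shift [-0.095  0.016 -0.145] turn 0
t 25.75 p [ 0.4841 -0.1878  0.0511] [ 173.5   34.6 -179.3] F [ 1.2 -0.4 -0.3] w 0.021 | shift [-0.158  0.023 -0.205] turn 0
t 25.75 p [ 0.4841 -0.1878  0.0511] [ 173.5   34.6 -179.3] F [ 1.2 -0.4 -0.3] w 0.021 | shift [-0.23   0.028 -0.256] turn 0
t 25.75 p [ 0.4841 -0.1878  0.0511] [ 173.5   34.6 -179.3] F [ 1.2 -0.4 -0.3] w 0.021 | shift [-0.292  0.032 -0.288] turn 0
```

Gripped the knob (21 mm). Now lift along the arc.

Call:
drive_tool(
  increments=[
    [[-0.7,-0.042,0.009,-0.076,0],[-0.7,-0.095,0.016,-0.145,0],[-0.7,-0.158,0.023,-0.205,0],[-0.7,-0.23,0.028,-0.256,0],[-0.7,-0.29,0.032,-0.288,0]],
  ],
)

```text
time_s: 26.38
tcp_pos: [0.4929, -0.1877, 0.0997]
eef_rot: [173.5, 34.6, -179.3]
contact_force: [1.1, -0.0, -2.2]
gripper_width: 0.0214
gripper_force: 8.0
```

```bash
python3 - <<'E'
from go import *
s=r.get_state();P=s["tcp_pos"];print(s["joints"].round(1))
go(P[0]+.0007,P[1]+.06,P[2])
E
```

```text
[-16.2   6.4 -33.6 -42.1 -23.9 -36.1]
t 26.38 p [ 0.4929 -0.1877  0.0997] [ 173.5   34.6 -179.3] F [ 1.1 -0.  -2.2] w 0.0214 | shift [-0.01   0.496  0.063] turn 0
```

Call:
drive_tool(
  increments=[
    [[-0.7,-0.002,0.1,0.013,0],[-0.7,-0.004,0.2,0.025,0],[-0.7,-0.006,0.3,0.038,0],[-0.7,-0.008,0.4,0.05,0],[-0.7,-0.01,0.495,0.063,0]],
  ],
)

```text
time_s: 27.0
tcp_pos: [0.4937, -0.1278, 0.0995]
eef_rot: [173.5, 34.6, -179.4]
contact_force: [-3.1, -18.2, 0.9]
gripper_width: 0.0213
gripper_force: 8.8
```

Call:
drive_tool(
  increments=[
    [[-0.7,0,0,0,0],[-0.7,0,0,0,0]],
  ],
)

```text
time_s: 27.25
tcp_pos: [0.4937, -0.1286, 0.0996]
eef_rot: [173.6, 34.6, -179.3]
contact_force: [-2.0, -6.4, -0.7]
gripper_width: 0.0209
gripper_force: 8.0
```

```bash
python3 - <<'E'
from go import *
from plant import capture
im=capture("side")
cv2.imwrite("pics/e1.png",cv2.resize(im[200:300,270:390],None,fx=5,fy=5,interpolation=cv2.INTER_CUBIC)[:,:,::-1])
s=r.get_state();P=s["tcp_pos"];print(s["joints"].round(1))
go(P[0],P[1]+.001,P[2])
for h in(.57,.42,.27,.12,0.02):
    a=h-.175;go(P[0]-.07*(np.cos(a)-np.cos(.545)),P[1],P[2]+.07*(np.sin(a)-np.sin(.545)))
E
```

```text
[ -3.    3.4 -40.2 -35.1 -14.8 -52.8]
t 27.3 p [ 0.4937 -0.1287  0.0996] [ 173.6   34.6 -179.3] F [-0.9 -5.8 -0. ] w 0.0209 | shift [-0.     0.008  0.001] turn 0
t 27.3 p [ 0.4937 -0.1287  0.0996] [ 173.6   34.6 -179.3] F [-0.9 -5.8 -0. ] w 0.0209 | shift [ 0.077 -0.004  0.041] turn 0
t 27.3 p [ 0.4937 -0.1287  0.0996] [ 173.6   34.6 -179.3] F [-0.9 -5.8 -0. ] w 0.0209 | shift [ 0.147 -0.01   0.094] turn 0
t 27.3 p [ 0.4937 -0.1287  0.0996] [ 173.6   34.6 -179.3] F [-0.9 -5.8 -0. ] w 0.0209 | shift [ 0.208 -0.016  0.156] turn 0
t 27.3 p [ 0.4937 -0.1287  0.0996] [ 173.6   34.6 -179.3] F [-0.9 -5.8 -0. ] w 0.0209 | shift [ 0.259 -0.024  0.226] turn 0
t 27.3 p [ 0.4937 -0.1287  0.0996] [ 173.6   34.6 -179.3] F [-0.9 -5.8 -0. ] w 0.0209 | shift [ 0.287 -0.03   0.277] turn 0
```

View pics/e1.png

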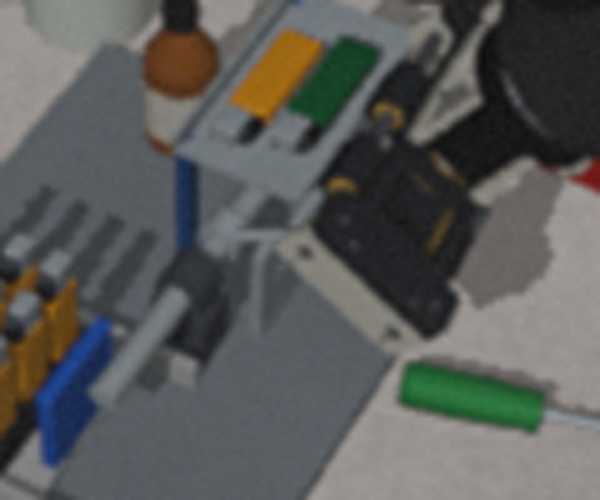

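The rod now stands behind the blue tab, at crop (100..190, 300..385), with the bolt at its stop. Letting the handle down along the arc.

Call:
drive_tool(
  increments=[
    [[-0.7,0.077,-0.002,0.041,0],[-0.7,0.147,-0.008,0.094,0],[-0.7,0.208,-0.014,0.156,0],[-0.7,0.259,-0.022,0.226,0],[-0.7,0.287,-0.028,0.277,0]],
  ],
)

```text
time_s: 27.92
tcp_pos: [0.4848, -0.1287, 0.0524]
eef_rot: [173.6, 34.6, -179.4]
contact_force: [1.6, -3.9, -0.2]
gripper_width: 0.0211
gripper_force: 8.0
```

Call:
drive_tool(
  increments=[
    [[-0.7,0.005,0,0.008,0],[-0.7,0.005,0,0.008,0]],
  ],
)

```text
time_s: 28.18
tcp_pos: [0.4849, -0.1285, 0.0518]
eef_rot: [173.6, 34.6, -179.3]
contact_force: [0.5, -7.0, -0.8]
gripper_width: 0.0209
gripper_force: 8.0
```

Call:
drive_tool(
  increments=[
    [[-0.3,0,0,0,0],[-0.1,0,0,0,0],[0.2,0,0,0,0],[0.2,0,0,0,0]],
  ],
)

```text
time_s: 28.68
tcp_pos: [0.4842, -0.1271, 0.0512]
eef_rot: [173.5, 34.6, -179.3]
contact_force: [-0.1, -0.7, -0.1]
gripper_width: 0.0504
gripper_force: 0.0
```

```bash
python3 - <<'E'
from go import *
from path import *
s=r.get_state();P=s["tcp_pos"];R=Ro.from_euler("xyz",s["eef_rot"],degrees=True).as_matrix();d=R[:,2]
for l,y in((.03,0),(.04,-.04),(.05,-.06)):
    a=P-l*d+[0,y,0];print(l,y,a.round(3));chain(s["joints"],d,[P-l*d*.6,a,a+[0,0,.06],a+[0,0,.12]],3)
print(R.round(3));go(*(P-.04*d));go(P[0]-.022,P[1]-.02,P[2]+.15)
E
```

```text
0.03 0 [ 0.467 -0.131  0.076]
[ 0.47407327 -0.12921405  0.06595616] [ -9.1   6.1 -38.5 -45.1 -17. ] err mm 0.0 deg 0.0
[ 0.46732628 -0.13065177  0.07577507] [ -8.2   4.3 -39.5 -42.5 -17.1] err mm 0.0 deg 0.0
[ 0.46732628 -0.13065177  0.13577507] [ -0.7  -3.7 -43.2 -24.7 -17.6] err mm 0.0 deg 0.0
[ 0.46732628 -0.13065177  0.19577507] [  2.2 -10.3 -42.9 -14.3 -23.4] err mm 0.0 deg 0.0
0.04 -0.04 [ 0.462 -0.172  0.084]
[ 0.47069977 -0.12993291  0.07086562] [ -8.6   5.2 -39.  -43.8 -17.1] err mm 0.0 deg 0.0
[ 0.46170378 -0.17184987  0.0839575 ] [-17.1   5.  -36.  -44.2 -23.7] err mm 0.0 deg 0.0
[ 0.46170378 -0.17184987  0.1439575 ] [-11.9  -2.2 -37.  -32.  -26.1] err mm 0.0 deg 0.0
[ 0.46170378 -0.17184987  0.2039575 ] [ -9.   -8.1 -35.8 -23.5 -31.1] err mm 0.0 deg 0.0
0.05 -0.06 [ 0.456 -0.193  0.092]
[ 0.46732628 -0.13065177  0.07577507] [ -8.2   4.3 -39.5 -42.5 -17.1] err mm 0.0 deg 0.0
[ 0.45608129 -0.19304797  0.09213993] [-21.    4.9 -34.6 -43.9 -26.8] err mm 0.0 deg 0.0
[ 0.45608129 -0.19304797  0.15213993] [-16.6  -1.9 -34.7 -33.5 -29.9] err mm 0.0 deg 0.0
[ 0.45608129 -0.19304797  0.21213993] [-14.   -7.5 -33.  -26.1 -35.1] err mm 0.0 deg 0.0
[[-0.823 -0.076  0.562]
 [-0.01   0.993  0.12 ]
 [-0.567  0.093 -0.818]]
t 28.68 p [ 0.4842 -0.1271  0.0512] [ 173.5   34.6 -179.3] F [-0.1 -0.7 -0.1] w 0.0504 | shift [-0.     0.    -0.333] turn 0
t 28.68 p [ 0.4842 -0.1271  0.0512] [ 173.5   34.6 -179.3] F [-0.1 -0.7 -0.1] w 0.0504 | shift [-0.556 -0.035 -1.146] turn 0
```

Call:
drive_tool(
  increments=[
    [[0.2,0,0,-0.1,0],[0.2,0,0,-0.2,0],[0.2,0,0,-0.33,0],[0.2,-0.26,0.04,-0.7,0],[0.2,-0.5,0.06,-1,0]],
  ],
)

```text
time_s: 29.3
tcp_pos: [0.4644, -0.1338, 0.1787]
eef_rot: [173.4, 34.3, -179.4]
contact_force: [1.1, 0.3, -0.0]
gripper_width: 0.0525
gripper_force: 0.0
```

Call:
drive_tool(
  increments=[
    [[0.2,-0.2,0,-0.4,0],[0.2,-0.5,0,-0.75,0],[0.2,-0.5,0,-0.75,0]],
  ],
)

```text
time_s: 29.68
tcp_pos: [0.4663, -0.1444, 0.2924]
eef_rot: [173.6, 35.1, -179.2]
contact_force: [-0.7, 0.4, -1.0]
gripper_width: 0.0526
gripper_force: 0.0
```

```bash
python3 - <<'E'
from go import *
from plant import capture
im=capture("side");t=capture("top")
a=cv2.resize(im[150:320,230:440],None,fx=2.4,fy=2.4,interpolation=cv2.INTER_CUBIC)
b=cv2.resize(t[160:310,250:460],None,fx=1.4,fy=2.72,interpolation=cv2.INTER_CUBIC)[:a.shape[0]]
b=cv2.copyMakeBorder(b,0,a.shape[0]-b.shape[0],0,0,0)
cv2.imwrite("pics/f1.png",np.hstack([a,b])[:,:,::-1])
for n,x in(("side",im),("top",t)):
    h=cv2.cvtColor(x,cv2.COLOR_RGB2HSV)
    k,l,st,ce=cv2.connectedComponentsWithStats(cv2.inRange(h,(0,150,70),(7,255,255)))
    print(n,[(st[i,:4].tolist(),ce[i].round(2).tolist()) for i in range(1,k) if 8<st[i,4]<120])
x=np.load("dock.npy");W=lambda a,b:[.5577-.07*np.cos(a)-np.sin(x[2])*b,-.0096+b,.058+.07*np.sin(a)]
print(pix("side",[W(-.175,-.12),W(.1,-.12)]),pix("top",[W(-.175,-.12)]))
go(.46,-.15,.25)
E
```

```text
side [([420, 166, 13, 11], [425.88, 169.54]), ([334, 256, 7, 8], [337.15, 259.41])]
top [([529, 294, 7, 28], [532.26, 307.34])]
[[337.04118898 259.24079226]
 [337.62513894 254.7240962 ]] [[339.61154093 247.33754046]]
t 29.77 p [ 0.464  -0.1438  0.287 ] [ 173.4   34.6 -179.3] F [-0.2  0.1 -0.3] w 0.0527 | shift [ 0.203 -0.078  0.227] turn 0
```

View pics/f1.png

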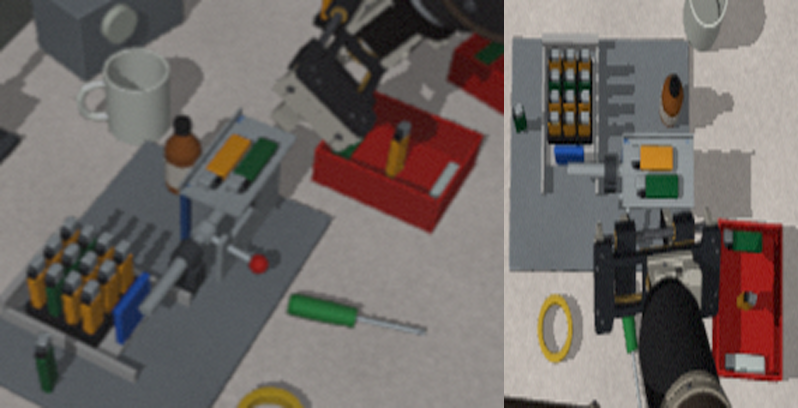

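The final views confirm it. The knob is at side (337.15,259.41), against (337.04,259.24) predicted for bolt shot with the handle down. The rod is behind the tab, the carriage is home, the stray stands in the middle of the red bin (side crop (398,150)), and the gripper is clear.

```bash
python3 -c "
from plant import job
print(job.close_job())"
```

```text
the job is handed in; nothing more can be done
None
```

The job is handed in at about 30 s of robot time: the yellow lighter stands in the nearer red bin, the carriage is home, and the bolt is shot with its handle down in the far notch and released.

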